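# Pack hardscape stone samples into colour-matched pots

## Task

Pack the stone samples: into every open pot on the bench put the one stone of its own colour from the pocket tray, then close the pot with the lid of that colour, pressed down level and flush on the rim. Pots stay standing on the bench; put no other stone in them, and leave the brush, the white puck and the blue tile about where they are.

Things in the scene. Friction and masses are not known exactly. Their poses are not given: they have to be found in the camera images.
- tray: fixed shallow wooden pocket tray, 130 (x) by 216 (y) by 16 mm high, floor 5 mm thick, walls 5 mm, 2 by 3 pockets with centres at x = -31, +31 mm and y = -70, 0, +70 mm in its frame; origin at the centre of its underside. One stone stands in each pocket, in any order, and rises 23 mm above the walls.
- pot_black: loose round open pot of black plastic, outside diameter 68 mm, height 56 mm, wall and floor 4 mm (mouth 60 mm wide), 150 g; upright on the bench; origin at the centre of its underside, z up. Not there in some starts.
- pot_red: loose round open pot of red plastic, outside diameter 68 mm, height 56 mm, wall and floor 4 mm (mouth 60 mm wide), 150 g; upright on the bench; origin at the centre of its underside, z up. Not there in some starts.
- pot_yellow: loose round open pot of yellow plastic, outside diameter 68 mm, height 56 mm, wall and floor 4 mm (mouth 60 mm wide), 150 g; upright on the bench; origin at the centre of its underside, z up. Not there in some starts.
- pot_green: loose round open pot of green plastic, outside diameter 68 mm, height 56 mm, wall and floor 4 mm (mouth 60 mm wide), 150 g; upright on the bench; origin at the centre of its underside, z up. Not there in some starts.
- lid_black: loose black plastic lid lying knob up: plug 55 mm wide, 8 mm high (3 mm chamfer) that drops loosely into a pot's mouth; above it a disc 72 mm wide, 5 mm thick, that rests on the rim; on top a round knob 24 mm wide, 30 mm high; 43 mm in all, 60 g; origin at the centre of the plug's underside, z up. Fully down, its origin is 48 mm above the pot's.
- lid_red: loose red plastic lid lying knob up: plug 55 mm wide, 8 mm high (3 mm chamfer) that drops loosely into a pot's mouth; above it a disc 72 mm wide, 5 mm thick, that rests on the rim; on top a round knob 24 mm wide, 30 mm high; 43 mm in all, 60 g; origin at the centre of the plug's underside, z up. Fully down, its origin is 48 mm above the pot's.
- lid_yellow: loose yellow plastic lid lying knob up: plug 55 mm wide, 8 mm high (3 mm chamfer) that drops loosely into a pot's mouth; above it a disc 72 mm wide, 5 mm thick, that rests on the rim; on top a round knob 24 mm wide, 30 mm high; 43 mm in all, 60 g; origin at the centre of the plug's underside, z up. Fully down, its origin is 48 mm above the pot's.
- lid_green: loose green plastic lid lying knob up: plug 55 mm wide, 8 mm high (3 mm chamfer) that drops loosely into a pot's mouth; above it a disc 72 mm wide, 5 mm thick, that rests on the rim; on top a round knob 24 mm wide, 30 mm high; 43 mm in all, 60 g; origin at the centre of the plug's underside, z up. Fully down, its origin is 48 mm above the pot's.
- stone_black: loose black stone, a chiselled block 34 (x) by 26 (y) by 34 mm (z), about 70 g, origin at the centre of its underside as it stands in the tray; its y axis (the 26 mm width) lies roughly along the tray's y.
- stone_red: loose red stone, a chiselled block 34 (x) by 26 (y) by 34 mm (z), about 70 g, origin at the centre of its underside as it stands in the tray; its y axis (the 26 mm width) lies roughly along the tray's y.
- stone_yellow: loose yellow stone, a chiselled block 34 (x) by 26 (y) by 34 mm (z), about 70 g, origin at the centre of its underside as it stands in the tray; its y axis (the 26 mm width) lies roughly along the tray's y.
- stone_green: loose green stone, a chiselled block 34 (x) by 26 (y) by 34 mm (z), about 70 g, origin at the centre of its underside as it stands in the tray; its y axis (the 26 mm width) lies roughly along the tray's y.
- stone_white1: loose white stone, a chiselled block 34 (x) by 26 (y) by 34 mm (z), about 70 g, origin at the centre of its underside as it stands in the tray; its y axis (the 26 mm width) lies roughly along the tray's y. Spare: no pot has its colour.
- stone_white2: loose white stone, a chiselled block 34 (x) by 26 (y) by 34 mm (z), about 70 g, origin at the centre of its underside as it stands in the tray; its y axis (the 26 mm width) lies roughly along the tray's y. Spare: no pot has its colour.
- tape_puck: white puck, 36 mm wide, 14 mm high, lying among the pots and lids; not part of the job. Origin at the centre of its underside.
- sample_tile: blue tile, 30 by 30 by 10 mm, lying among the pots and lids; not part of the job. Origin at the centre of its underside.
- bench_brush: hand brush lying near the robot's base to the left; not part of the job.
Not all that is in view belongs to the job. Leave any purple look-alike of the stone_red alone.

How it is judged:
By the outcome, as a careful person would: the job done as asked, in the order asked, and still so for the second after the job is handed in, with the robot touching nothing.
Of pot_black, pot_red, pot_yellow, pot_green only 3 to 4 are there at a start; the rules pass over those that are not, and their reading is None.
At some moment in a run one of pot_black, pot_red, pot_yellow, pot_green, lid_black, lid_red, lid_yellow, lid_green may be knocked a few centimetres aside while the robot is not near it.
It also fails if it takes over 210 s, if anything falls off the work surface, if the arm or the gripper's body presses on something with over 40 N, if the wrist force passes 120 N, or if a joint passes its speed limit or range.

## Robot

A 7-joint arm with a two-finger parallel gripper is mounted at the origin on the work surface. World frame = base frame: x ahead of the robot, y to its left, z up, the work surface at z = 0. Lengths are in m, angles in degrees, forces in N, time in s.
With the tool pointing down it reaches from about 0.425 to 0.875 m from the base axis. Payload 4.7 kg.
Tool frame: the origin (TCP) lies at the centre of the arm's flange, where the gripper is bolted on; the fingertips stand 182 mm ahead of it and the grasp point (between the pads) lies 164 mm ahead of it (env.grip_depth is the distance from the TCP to the grasp point, in m); z points along the fingers, y is the line along which they close (so a half turn about z gives the same grasp; the last joint's range is limited). The gripper opens to 87 mm and grips with 3 to 60 N. Pads are 19 mm wide; open, the fingers measure 117 mm over their backs; the gripper's body (75 mm by 190 mm) begins 51 mm behind the grasp point.
Start: joints at [67.5, 18.392, -4.016, 83.108, 1.295, 78.541, -3.26], TCP at [0.257, -0.597, 0.405] pointing down, gripper open.
Joint ranges: [-163.93, 163.93], [-17.29, 119.83], [-79.2, 71.16], [3.27, 140.29], [-89.18, 269.18], [5.43, 117.66], [-154.24, 154.24]. Speed limits (degrees/s): [147.25, 147.25, 180, 180, 180, 180, 180].

## Interface

Orientations are given as [roll, pitch, yaw] about the fixed x, y, z axes, in that order (R = Rz(yaw) Ry(pitch) Rx(roll)).
In Python, from cell import env gives the robot as it stands. The module is installed in compiled form; this text tells all that it offers.
- The arm moves only by the tool send_rows, never from a script. Its arguments are lists of equal length, an entry for each row: "xyz": the shift along the tool's x, y, z in m, a list of three; "rotation": the turn, a rotation vector about the tool's x, y, z in rad, a list of three; "jaw": the opening, from 0 (shut) to 1 (fully open). A call has 1 to 20 rows; each row shifts and turns the commanded pose from where the row before left it, along the tool's axes as they then stand; what a row does not reach is not made up. A row lasts 1/10 s, in which the tool goes at most 50 mm and 8.59 degrees, less where a joint would pass 70% of its speed; a pose out of reach is approached as far as the arm can. A call is refused whole if a number of a shift passes 0.05 or a number of a turn 0.15, either way. A call with a gripper value outside its range is refused whole. The fingers move at their own pace and stop on an object; "newtons" is the grip in N (left out, the last holds). Time passes only in rows, so rows that do not move let the fingers close. It gives the time, the measured TCP pose, the force, the opening and the grip force at its end, in the units of the state.
- env.get_obs(): the state, without advancing time (a new reading comes with each control period).
- env.read_camera(name): name is "scene" or "top" or "wrist"; returns a dict with "image" (420x560x3 uint8, blue, green, red), "fx", "fy", "cx", "cy" (pixels), "R" (3x3) and "t" (3): a world point X has camera coordinates R X + t. Camera axes: x right, y down, z forward; pixel columns grow to the right and rows downward; lengths in m; the calibration is good to about 2 mm. A picture is of the moment at which its call begins. There is no depth.
- env.sign_off(): hands the job in; it is judged then, once.
The state is a dict: "time_s": time; "qpos": joint angles; "joint_velocities": joint speeds; "effort": joint torques, N m; "tool_pos": TCP position; "tool_rot": TCP orientation; "force": force on the tool from outside, world axes, zero at the start; "wrist_torque": the same for the moment, N m; "grip_width": finger opening in m; "grasp_force": force on a finger pad.
Only numpy, scipy, OpenCV 4.12 (cv2) and the standard library are available. Lean on these libraries where they do the work, as an engineer would, in place of code of your own. Each camera call takes 0.05 s, during which the arm holds its last target. There are 200 camera calls.

## Working session

There is one attempt and no reset: what is moved stays moved. The work goes in short steps, Python scripts to look and compute and a tool call to move; the robot and the scene stay as the last step left them, time stands still between calls to the robot, and variables do not carry over. Pictures are saved under pics/ and viewed, at most 14 in all, crops included, and the job is handed in when it is done.

Besides the shell and the picture viewer there is one more tool, called as a command line: name --argument value ..., lists and objects as JSON in quotes. send_rows: Moves the arm, as the interface text tells. Its arguments: {"type":"object","properties":{"xyz":{"type":"array"},"rotation":{"type":"array"},"jaw":{"type":"array"},"newtons":{"type":"number"}},"required":["xyz","rotation","jaw"]}

```bash
mkdir -p pics; ls; python3 - <<'E'
from cell import env
import cv2,numpy as np
o=env.get_obs()
for k in o: print(k,np.round(o[k],3))
for n in("scene","top","wrist"):
    c=env.read_camera(n); cv2.imwrite(f"pics/{n}0.png",c["image"])
    print(n,c["fx"],c["fy"],c["cx"],c["cy"],np.round(c["R"],4).tolist(),np.round(c["t"],4))
E
```

```text
pics
time_s 0.0
qpos [67.501 18.44  -4.017 83.176  1.294 78.54  -3.261]
joint_velocities [ 0.026 -0.011 -0.12  -0.022  0.008 -0.003  0.003]
effort [-0.0000e+00 -4.9130e+01 -4.0400e-01 -3.1253e+01 -6.4000e-02  4.4000e-02
  0.0000e+00]
tool_pos [ 0.257 -0.597  0.404]
tool_rot [-1.79889e+02  4.00000e-03  2.33090e+01]
force [-0.18   0.688 -0.895]
wrist_torque [-0.046 -0.034 -0.02 ]
grasp_force 0.0
grip_width 0.087
scene 477.7552005449294 477.7552005449294 282.3678330551202 208.59340224850365 [[-0.7953, 0.606, -0.0176], [0.4494, 0.5697, -0.6881], [-0.4069, -0.5551, -0.7254]] [ 0.3836 -0.1814  1.3495]
top 532.7999998742773 532.7999998742773 279.5605835808122 210.75259828997048 [[-0.0102, -0.9999, 0.0057], [-0.9983, 0.0099, -0.058], [0.058, -0.0063, -0.9983]] [0.0014 0.5037 1.1685]
wrist 314.61952177118576 314.61952177118576 280.01320351296187 209.75916424280052 [[0.3957, -0.9184, -0.0024], [-0.8756, -0.3781, 0.3007], [-0.2771, -0.1169, -0.9537]] [-0.6491 -0.0377  0.3926]
```

View pics/top0.png

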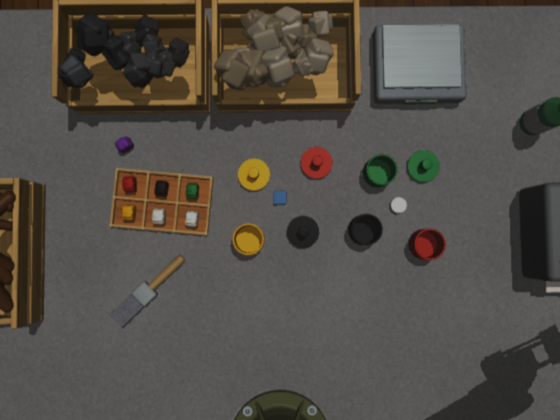

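View pics/scene0.png

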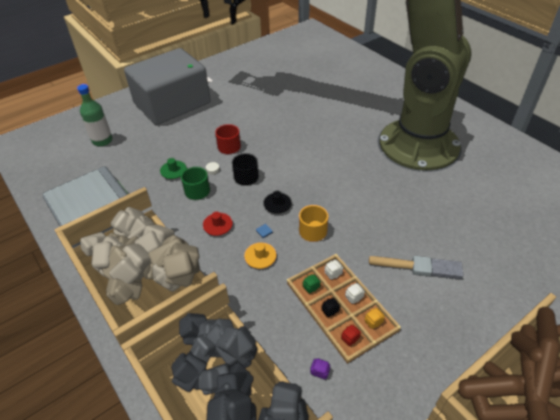

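The top view shows four pots: yellow (248,240), black (366,230), green (380,171) and red (427,245). The lids are yellow (254,175), red (317,163), black (303,232) and green (423,166). In the tray, the far row is red (129,184), black (161,189) and green (192,191). The near row is yellow (128,213), then two white stones.

```bash
cat > h.py <<'E'
from cell import env
import cv2,numpy as np
from scipy.optimize import least_squares,minimize_scalar
def cam(n): return env.read_camera(n)
def pix(c,X):
    p=np.asarray(c["R"])@np.asarray(X,float)+c["t"]; return np.array([c["fx"]*p[0]/p[2]+c["cx"],c["fy"]*p[1]/p[2]+c["cy"]])
def ray(c,uv,z):
    uv=np.atleast_2d(uv).astype(float); R=np.asarray(c["R"])
    d=np.c_[(uv[:,0]-c["cx"])/c["fx"],(uv[:,1]-c["cy"])/c["fy"],np.ones(len(uv))]@R
    o=-R.T@np.asarray(c["t"]); return (o+d*((z-o[2])/d[:,2])[:,None])[:,:2]
def mask(c,col):
    h=cv2.cvtColor(c["image"],cv2.COLOR_BGR2HSV); H,S,V=[h[...,i].astype(int) for i in range(3)]
    m={"red":((H<6)|(H>173))&(S>150)&(V>50),"yellow":(H>16)&(H<30)&(S>185)&(V>90),
       "green":(H>50)&(H<85)&(S>110)&(V>25),"black":(V<34)&(S<110),"purple":(H>125)&(H<165)&(S>90)}[col]
    return cv2.morphologyEx(m.astype(np.uint8)*255,cv2.MORPH_CLOSE,np.ones((3,3)))
def blobs(c,col,amin=40):
    cs,_=cv2.findContours(mask(c,col),cv2.RETR_EXTERNAL,cv2.CHAIN_APPROX_NONE); r=[]
    for k in cs:
        if cv2.contourArea(k)>amin: r.append(k[:,0,:])
    return r
def blob_near(c,col,X,tol=40,amin=60):
    p=pix(c,X); b=[(np.linalg.norm(k.mean(0)-p),k) for k in blobs(c,col,amin)]
    b=[x for x in b if x[0]<tol]; return min(b,key=lambda x:x[0])[1] if b else None
def circ(c,k,z,r):
    """circle of radius r in plane z whose far (from camera foot) side bounds the blob"""
    R=np.asarray(c["R"]); foot=(-R.T@np.asarray(c["t"]))[:2]
    P=ray(c,cv2.convexHull(k.astype(np.int32))[:,0,:] if False else k,z); m=P.mean(0); u=(m-foot)/np.linalg.norm(m-foot)
    Q=P[(P-m)@u>0.0]
    s=least_squares(lambda q:np.hypot(*(Q-q).T)-r,m,loss="soft_l1",f_scale=.001); return s.x,np.sqrt(2*s.cost/len(Q))
E
python3 - <<'E'
from h import *
for n in("top","scene"):
    c=cam(n)
    for col in("red","yellow","green","black","purple"):
        for k in blobs(c,col):
            print(n,col,int(cv2.contourArea(k)),k.mean(0).round(0),np.ptp(k,axis=0),ray(c,k.mean(0),.03).round(3)[0])
E
```

```text
top red 732 [429. 244.] [31 30] [ 0.427 -0.329]
top red 145 [128. 184.] [11 15] [0.566 0.327]
top red 731 [316. 162.] [30 31] [ 0.609 -0.085]
top yellow 699 [248. 239.] [30 30] [0.442 0.066]
top yellow 136 [127. 212.] [11 14] [0.504 0.329]
top yellow 694 [253. 174.] [29 30] [0.584 0.053]
top green 123 [192. 190.] [10 13] [0.549 0.188]
top green 695 [381. 170.] [30 30] [ 0.592 -0.228]
top green 716 [423. 166.] [30 30] [ 0.599 -0.321]
top green 61 [553. 104.] [12 12] [ 0.736 -0.614]
top black 118 [280. 416.] [37 11] [ 0.062 -0.001]
top black 316 [302. 235.] [29 21] [ 0.45  -0.052]
top black 757 [364. 230.] [33 29] [ 0.46  -0.189]
top black 2216 [534. 233.] [30 95] [ 0.449 -0.56 ]
top black 123 [161. 188.] [11 13] [0.555 0.256]
top black 58 [369. 178.] [18 21] [ 0.572 -0.202]
top black 96 [387. 165.] [20 22] [ 0.601 -0.241]
top black 48 [524. 126.] [13 19] [ 0.686 -0.548]
top black 76 [544. 118.] [17 21] [ 0.704 -0.593]
top black 197 [76. 78.] [33 20] [0.802 0.445]
top black 350 [147.  74.] [42 25] [0.81  0.287]
top black 186 [178.  54.] [19 21] [0.854 0.22 ]
top black 57 [379.  77.] [3
[... 228 characters left out ...]
[217. 224.] [27 22] [ 0.618 -0.071]
scene red 517 [228. 139.] [23 28] [ 0.426 -0.324]
scene yellow 223 [374. 318.] [17 18] [0.508 0.331]
scene yellow 504 [260. 255.] [28 23] [0.594 0.067]
scene yellow 705 [313. 223.] [26 32] [0.442 0.065]
scene green 182 [311. 283.] [15 17] [0.552 0.192]
scene green 977 [186. 178.] [47 39] [ 0.596 -0.256]
scene black 175 [330. 307.] [15 16] [0.559 0.26 ]
scene black 372 [277. 203.] [25 20] [ 0.467 -0.039]
scene black 583 [245. 169.] [24 29] [ 0.46  -0.188]
scene black 656 [430.  78.] [35 29] [-0.249 -0.181]
scene black 102 [233.   8.] [17 22] [-0.047 -1.021]
scene black 60 [205.   7.] [ 7 16] [ 0.038 -1.098]
scene purple 266 [320. 368.] [18 19] [0.658 0.344]
```

send_rows --xyz '[[0, 0, 0], [0, 0, 0], [0, 0, 0], [0, 0, 0], [0.012, -0.017, 0], [0.024, -0.035, 0], [0.024, -0.035, 0], [0.024, -0.035, 0], [0.024, -0.035, 0], [0.024, -0.035, 0], [0.024, -0.035, 0], [0.024, -0.035, 0], [0.024, -0.035, 0], [0.024, -0.035, 0], [0.012, -0.017, 0], [0, 0, 0], [0, 0, 0], [0, 0, 0]]' --rotation '[[0, 0, 0.1], [0, 0, 0.1], [0, 0, 0.1], [0, 0, 0.107], [0, 0, 0], [0, 0, 0], [0, 0, 0], [0, 0, 0], [0, 0, 0], [0, 0, 0], [0, 0, 0], [0, 0, 0], [0, 0, 0], [0, 0, 0], [0, 0, 0], [0, 0, 0], [0, 0, 0], [0, 0, 0]]' --jaw '[1, 1, 1, 1, 1, 1, 1, 1, 1, 1, 1, 1, 1, 1, 1, 1, 1, 1]' --newtons 25

```text
time_s: 2.05
tool_pos: [0.4964, -0.2496, 0.4046]
tool_rot: [180.0, 0.0, -0.2]
force: [0.2, -0.4, 1.0]
grip_width: 0.0872
grasp_force: 0.0
```

```bash
python3 - <<'E'
from h import *
o=env.get_obs(); print(o["tool_pos"],o["tool_rot"],o["qpos"],o["time_s"])
c=cam("wrist"); cv2.imwrite("pics/w1.png",c["image"]); np.savez("w1.npz",**c)
E
```

```text
[ 0.49637409 -0.24958785  0.40461035] [ 1.79958399e+02  4.08119102e-02 -1.56491019e-01] [ 39.84294492   7.76745775 -17.41280707  96.29107285   2.44120615
  76.32719876 -68.15437579] 2.05
```

send_rows --xyz '[[0, -0.02, 0], [0, -0.04, 0], [0, -0.04, 0], [0, -0.04, 0], [0, -0.04, 0], [0, -0.02, 0], [0, 0, 0], [0, 0, 0], [0, 0, 0]]' --rotation '[[0, 0, 0], [0, 0, 0], [0, 0, 0], [0, 0, 0], [0, 0, 0], [0, 0, 0], [0, 0, 0], [0, 0, 0], [0, 0, 0]]' --jaw '[1, 1, 1, 1, 1, 1, 1, 1, 1]'

```text
time_s: 3.0
tool_pos: [0.4972, -0.0504, 0.4046]
tool_rot: [180.0, 0.0, -0.2]
force: [0.5, -0.3, 0.1]
grip_width: 0.0872
grasp_force: 0.0
```

```bash
python3 - <<'E'
from h import *
o=env.get_obs(); print(o["tool_pos"],o["tool_rot"],o["time_s"])
c=cam("wrist"); cv2.imwrite("pics/w2.png",c["image"]); np.savez("w2.npz",**c)
E
```

```text
[ 0.49717015 -0.0504196   0.40464083] [ 1.79957570e+02  1.45146388e-02 -2.21489459e-01] 3.0
```

send_rows --xyz '[[0, -0.02, 0], [0.005, -0.04, 0], [0.01, -0.04, 0], [0.01, -0.04, 0], [0.005, -0.04, 0], [0, -0.04, 0], [0, -0.02, 0], [0, 0, 0], [0, 0, 0], [0, 0, 0]]' --rotation '[[0, 0, 0], [0, 0, 0], [0, 0, 0], [0, 0, 0], [0, 0, 0], [0, 0, 0], [0, 0, 0], [0, 0, 0], [0, 0, 0], [0, 0, 0]]' --jaw '[1, 1, 1, 1, 1, 1, 1, 1, 1, 1]'

```text
time_s: 4.05
tool_pos: [0.5281, 0.1895, 0.4044]
tool_rot: [179.9, 0.0, -0.2]
force: [0.2, -0.1, 0.2]
grip_width: 0.0869
grasp_force: 0.0
```

```bash
python3 - <<'E'
from h import *
o=env.get_obs(); print(o["tool_pos"],o["tool_rot"],o["time_s"])
c=cam("wrist"); cv2.imwrite("pics/w3.png",c["image"]); np.savez("w3.npz",**c)
w=[cv2.imread(f"pics/w{i}.png") for i in(1,2,3)]
cv2.imwrite("pics/w123.png",np.vstack([np.hstack([cv2.resize(w[0],(400,300)),cv2.resize(w[1],(400,300))]),np.hstack([cv2.resize(w[2],(400,300)),np.zeros((300,400,3),np.uint8)])]))
E
```

```text
[0.52809959 0.18952853 0.40442455] [ 1.79922263e+02  1.66071254e-02 -2.24243964e-01] 4.05
```

View pics/w123.png

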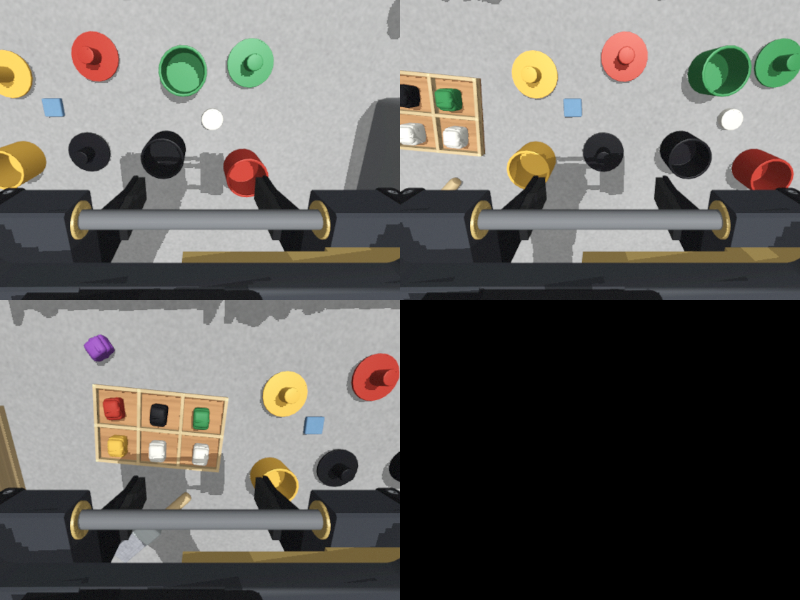

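The wrist views show every pot, lid and stone clearly; only the red pot in view 1 and the yellow pot in view 3 are partly hidden by a finger. Next I'll measure centres and heights from several views.

```bash
cat >> h.py <<'E'
def maskw(c,col):
    h=cv2.cvtColor(c["image"],cv2.COLOR_BGR2HSV); H,S,V=[h[...,i].astype(int) for i in range(3)]
    m={"red":((H<8)|(H>172))&(S>110)&(V>50),"yellow":(H>18)&(H<32)&(S>125)&(V>90),
       "green":(H>50)&(H<85)&(S>80)&(V>25),"black":(V<70)&(S<110),"purple":(H>125)&(H<165)&(S>90)}[col]
    return cv2.morphologyEx(m.astype(np.uint8)*255,cv2.MORPH_CLOSE,np.ones((3,3)))
_m=mask
def mask(c,col): return maskw(c,col) if abs(c["fx"]-314.6)<5 else _m(c,col)
ROUGH={"pot_yellow":(.442,.066),"pot_black":(.46,-.189),"pot_green":(.592,-.228),"pot_red":(.427,-.329),
 "lid_yellow":(.588,.058),"lid_black":(.455,-.05),"lid_red":(.612,-.08),"lid_green":(.599,-.321)}
STONE={"red":(.568,.328),"black":(.557,.258),"green":(.55,.19),"yellow":(.506,.33)}
def findc(c,name,X,h):
    r=.034 if name[:3]=="pot" else .036
    k=blob_near(c,name[4:],[*X,h*.8],35,150)
    if k is None or k.min()<2 or k[:,0].max()>557 or k[:,1].max()>417: return None
    return circ(c,k,h,r)
E
python3 - <<'E'
from h import *
C={f"w{i}":dict(np.load(f"w{i}.npz")) for i in(1,2,3)}
for n in("top","scene"): C[n]=cam(n)
for n,X in ROUGH.items():
    h0=.056 if n[0]=="p" else .013
    print(n)
    for v,c in C.items():
        q=findc(c,n,X,h0)
        if q: print("  ",v,(q[0]*1000).round(1),"res %.1f"%(q[1]*1000))
    vs=[v for v in C if (q:=findc(C[v],n,X,h0)) and q[1]<.0022]
    f=lambda h:sum(np.var([findc(C[v],n,X,h)[0] for v in vs],axis=0))
    if len(vs)>1: print("   height from views %.1f mm"%(1e3*minimize_scalar(f,bounds=(0,.1),method="bounded",options=dict(xatol=5e-4)).x),vs)
for n,X in STONE.items():
    print("stone",n)
    ks={v:blob_near(C[v],n,[*X,.03],25,60) for v in("w3","top","scene")}
    for v,k in ks.items():
        if k is None: continue
        (cx,cy),wh,a=cv2.minAreaRect(ray(C[v],k,.039).astype(np.float32)*1000); print("  ",v,round(cx,1),round(cy,1),np.round(wh,1),round(a,1))
    f=lambda h:sum(np.var([ray(C[v],k.mean(0),h)[0] for v,k in ks.items() if k is not None],axis=0))
    print("   mid height %.1f"%(1e3*minimize_scalar(f,bounds=(0,.1),method="bounded").x))
# tray outline in w3
c=C["w3"]; h=cv2.cvtColor(c["image"],cv2.COLOR_BGR2HSV); m=((h[...,0]>8)&(h[...,0]<22)&(h[...,1]>60)&(h[...,1]<200)&(h[...,2]>90)).astype(np.uint8)*255
ks=cv2.findContours(cv2.morphologyEx(m,cv2.MORPH_CLOSE,np.ones((5,5))),cv2.RETR_EXTERNAL,cv2.CHAIN_APPROX_NONE)[0]
for k in ks:
    if cv2.contourArea(k)>3000: print("tray?",cv2.minAreaRect(ray(c,k[:,0,:],.016).astype(np.float32)*1000))
E
```

```text
pot_yellow
   w2 [446.1  63.2] res 2.9
   w3 [443.7  65.2] res 3.9
   top [441.2  62.4] res 0.9
   scene [447.4  70.1] res 2.0
   height from views 46.5 mm ['top', 'scene']
pot_black
   w1 [ 461.5 -191.7] res 0.7
   w2 [ 461.3 -188.9] res 0.8
   top [ 459.6 -183.9] res 1.4
   scene [ 464.5 -182.4] res 1.9
   height from views 50.0 mm ['w1', 'w2', 'top', 'scene']
pot_green
   w1 [ 587.8 -227.6] res 0.5
   w2 [ 588.5 -224.6] res 0.7
   top [ 586.7 -221.4] res 1.1
   scene [ 614.5 -275.1] res 3.8
   height from views 52.3 mm ['w1', 'w2', 'top']
pot_red
   w1 [ 430.9 -320.6] res 2.8
   w2 [ 434.4 -321.9] res 2.5
   top [ 427.  -320.7] res 1.0
   scene [ 429.8 -317.4] res 1.7
   height from views 52.0 mm ['top', 'scene']
lid_yellow
   w2 [585.9  50.2] res 0.5
   w3 [586.4  53.7] res 0.6
   top [582.6  52.4] res 1.1
   scene [590.5  59.8] res 1.4
   height from views 4.6 mm ['w2', 'w3', 'top', 'scene']
lid_black
   w1 [458.1 -58.1] res 0.7
   w2 [458.9 -56.2] res 0.7
   w3 [458.5 -54.3] res 0.8
   scene [461.5 -48.3] res 2.0
   height from views 7.7 mm ['w1', 'w2', 'w3', 'scene']
lid_red
 
[... 283 characters left out ...]
ht from views 10.6 mm ['w1', 'top']
stone red
   w3 567.8 320.2 [33.5 31.4] 2.2
   scene 572.7 332.0 [37.7 28.5] 12.6
   mid height 22.7
stone black
   w3 557.5 252.3 [26.3 33.4] 85.9
   top 618.6 261.8 [221.4  47.9] 29.6
   scene 562.7 263.0 [30.9 31.9] 81.0
   mid height 66.3
stone green
   w3 551.7 187.4 [24.4 33.3] 89.2
   scene 556.4 196.1 [35.3 33.6] 0.2
   mid height 22.3
stone yellow
   w3 508.4 321.7 [32.6 35.9] 89.5
   scene 512.1 333.0 [31.7 37.1] 89.4
   mid height 22.7
tray? ((271.077880859375, 5.6604461669921875), (441.0433044433594, 37.25803756713867), 89.76095581054688)
tray? ((527.8575439453125, 257.13812255859375), (215.87017822265625, 130.9763641357422), 84.29407501220703)
```

send_rows --xyz '[[0.008, -0.0265, 0.017], [0.008, -0.0265, 0.017], [0.008, -0.0265, 0.017], [0.008, -0.0265, 0.017], [0.007, -0.0265, 0.017], [0, 0, 0.03], [0, 0, 0.04], [0, 0, 0.03], [0, 0, 0.015], [0, 0, 0.004], [0, 0, 0], [0, 0, 0], [0, 0, 0], [0, 0, 0], [0, 0, 0], [0, 0, 0], [0, 0, 0], [0, 0, 0], [0, 0, 0]]' --rotation '[[0, 0, 0], [0, 0, 0], [0, 0, 0], [0, 0, 0], [0, 0, 0], [0, 0, 0], [0, 0, 0], [0, 0, 0], [0, 0, 0], [0, 0, 0], [0, 0, 0], [0, 0, 0], [0, 0, 0], [0, 0, 0], [0, 0, 0], [0, 0, 0], [0, 0, 0], [0, 0, 0], [0, 0, 0]]' --jaw '[0.75, 0.75, 0.75, 0.75, 0.75, 0.75, 0.75, 0.75, 0.75, 0.75, 0.75, 0.75, 0, 0, 0, 0, 0, 0, 0]' --newtons 20

```text
time_s: 6.1
tool_pos: [0.5664, 0.3246, 0.2007]
tool_rot: [-180.0, -0.0, -0.0]
force: [0.7, 0.6, 0.4]
grip_width: 0.0256
grasp_force: 19.9
```

```bash
python3 - <<'E'
from h import *
o=env.get_obs(); print(o["tool_pos"],o["tool_rot"],o["grip_width"],o["grasp_force"],o["time_s"])
c=cam("wrist"); cv2.imwrite("pics/w4.png",c["image"]); np.savez("w4.npz",**c)
E
```

```text
[0.56635737 0.32456241 0.20074841] [-1.79994113e+02 -6.70312721e-03 -7.50462196e-03] 0.025563112487275726 19.948669373989105 6.1
```

View pics/w4.png

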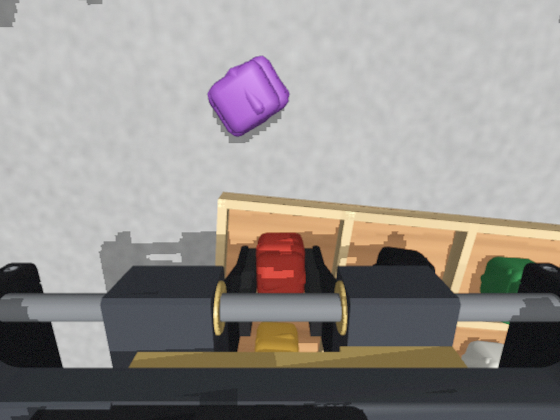

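The red stone is held between the pads at about (280,265), and the other stones are untouched. I'll carry it to a spot where the red pot is clearly visible.

send_rows --xyz '[[0, 0, -0.02], [0, 0, -0.04], [0, 0, -0.04], [0, 0, -0.04], [-0.006, 0.02, -0.01], [-0.0125, 0.042, 0], [-0.0125, 0.042, 0], [-0.0125, 0.042, 0], [-0.0125, 0.042, 0], [-0.0125, 0.042, 0], [-0.0125, 0.042, 0], [-0.0125, 0.042, 0], [-0.0125, 0.042, 0], [-0.0125, 0.042, 0], [-0.0125, 0.042, 0], [-0.0125, 0.042, 0], [-0.0125, 0.042, 0], [-0.0125, 0.042, 0], [-0.0125, 0.042, 0], [-0.0125, 0.042, 0]]' --rotation '[[0, 0, 0], [0, 0, 0], [0, 0, 0], [0, 0, 0], [0, 0, 0], [0, 0, 0], [0, 0, 0], [0, 0, 0], [0, 0, 0], [0, 0, 0], [0, 0, 0], [0, 0, 0], [0, 0, 0], [0, 0, 0], [0, 0, 0], [0, 0, 0], [0, 0, 0], [0, 0, 0], [0, 0, 0], [0, 0, 0]]' --jaw '[0, 0, 0, 0, 0, 0, 0, 0, 0, 0, 0, 0, 0, 0, 0, 0, 0, 0, 0, 0]'

```text
time_s: 8.15
tool_pos: [0.3718, -0.3269, 0.3508]
tool_rot: [180.0, 0.0, 0.0]
force: [0.6, -0.2, -0.7]
grip_width: 0.026
grasp_force: 20.0
```

send_rows --xyz '[[-0.003, 0.01, 0], [0, 0, 0], [0, 0, 0]]' --rotation '[[0, 0, 0], [0, 0, 0], [0, 0, 0]]' --jaw '[0, 0, 0]'

```text
time_s: 8.45
tool_pos: [0.3704, -0.3341, 0.3505]
tool_rot: [-179.9, 0.0, 0.1]
force: [0.4, -0.1, -1.6]
grip_width: 0.0259
grasp_force: 19.9
```

```bash
cat > look.py <<'E'
import sys
from h import *
# usage: look.py tag name... : wrist circle fit, with shift in tool axes
def run(tag,names,save=True):
    o=env.get_obs(); p=o["tool_pos"]; print("tcp",p.round(4),o["tool_rot"].round(2),"w %.4f f %.1f t %.1f"%(o["grip_width"],o["grasp_force"],o["time_s"]))
    c=cam("wrist"); cv2.imwrite(f"pics/{tag}.png",c["image"]); np.savez(f"{tag}.npz",**c)
    R=np.asarray(c["R"]); C=-R.T@np.asarray(c["t"])
    for n in names:
        q=findc(c,n,ROUGH[n],.056 if n[0]=="p" else .013)
        if q: x=q[0]; corr=.0135*(x[1]-C[1]); print(n,(x*1e3).round(1),"corr y %.1f"%(1e3*(x[1]+corr)),"res %.1f"%(q[1]*1e3))
        else: print(n,"none")
run(sys.argv[1],sys.argv[2:])
E
python3 look.py w5 pot_red pot_black pot_green lid_green
```

```text
tcp [ 0.3704 -0.3341  0.3505] [-1.7993e+02  1.0000e-02  8.0000e-02] w 0.0259 f 19.9 t 8.4
pot_red [ 427.6 -326.1] corr y -326.0 res 0.5
pot_black [ 459.7 -192.7] corr y -190.8 res 0.7
pot_green none
lid_green none
```

View pics/w5.png

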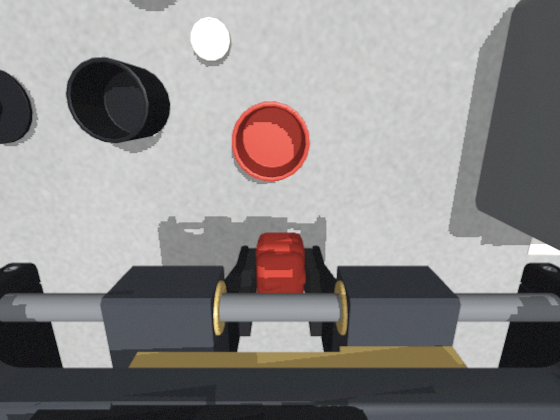

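Pot_red is centred at pixel (271,141), with the red stone still held at (281,262). Next I'll lower the stone over the mouth and release it.

send_rows --xyz '[[0.015, -0.002, 0], [0.025, -0.004, 0.01], [0.017, -0.002, 0.03], [0, 0, 0.035], [0, 0, 0.023], [0, 0, 0.01], [0, 0, 0], [0, 0, 0], [0, 0, 0], [0, 0, 0], [0, 0, 0]]' --rotation '[[0, 0, 0], [0, 0, 0], [0, 0, 0], [0, 0, 0], [0, 0, 0], [0, 0, 0], [0, 0, 0], [0, 0, 0], [0, 0, 0], [0, 0, 0], [0, 0, 0]]' --jaw '[0, 0, 0, 0, 0, 0, 0, 0, 0.6, 0.6, 0.6]'

```text
time_s: 9.6
tool_pos: [0.427, -0.3278, 0.2439]
tool_rot: [179.9, -0.1, -0.0]
force: [0.1, 0.5, -0.5]
grip_width: 0.0422
grasp_force: 0.0
```

send_rows --xyz '[[0, 0, -0.02], [0, 0, -0.04], [-0.014, 0, -0.04], [-0.03, 0, -0.01], [-0.014, 0, 0], [0, 0, 0], [0, 0, 0]]' --rotation '[[0, 0, 0], [0, 0, 0], [0, 0, 0], [0, 0, 0], [0, 0, 0], [0, 0, 0], [0, 0, 0]]' --jaw '[0.6, 0.6, 0.75, 0.75, 0.75, 0.75, 0.75]'

```text
time_s: 10.3
tool_pos: [0.3688, -0.3272, 0.3517]
tool_rot: [-179.9, 0.0, -0.0]
force: [-0.3, 1.2, 0.2]
grip_width: 0.0652
grasp_force: 0.0
```

```bash
python3 look.py w6 pot_red pot_black
```

```text
tcp [ 0.3688 -0.3272  0.3517] [-1.7994e+02  3.0000e-02 -3.0000e-02] w 0.0652 f 0.0 t 10.3
pot_red [ 427.7 -325.7] corr y -325.7 res 0.5
pot_black [ 459.6 -192.6] corr y -190.8 res 0.7
```

View pics/w6.png

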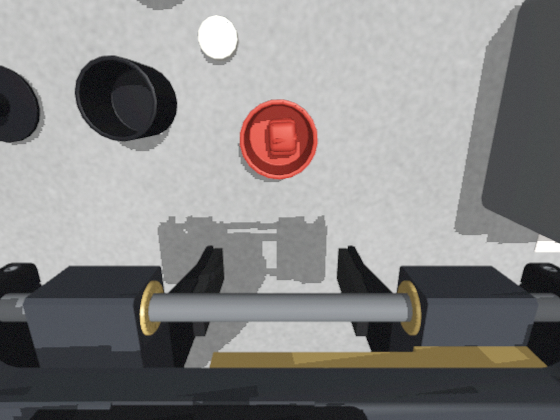

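The red stone stands upright in the red pot at (283,137). Next is the black stone.

send_rows --xyz '[[0.0135, -0.0415, 0.0015], [0.0135, -0.0415, 0.0015], [0.0135, -0.0415, 0.0015], [0.0135, -0.0415, 0.0015], [0.0135, -0.0415, 0.0015], [0.0135, -0.0415, 0.0015], [0.0135, -0.0415, 0.0015], [0.0135, -0.0415, 0.0015], [0.0135, -0.0415, 0.0015], [0.0135, -0.0415, 0.0015], [0.0135, -0.0415, 0.0015], [0.0135, -0.0415, 0.0015], [0.0135, -0.0415, 0.0015], [0.0135, -0.0415, 0.0015], [0, 0, 0.02], [0, 0, 0.04], [0, 0, 0.04]]' --rotation '[[0, 0, 0], [0, 0, 0], [0, 0, 0], [0, 0, 0], [0, 0, 0], [0, 0, 0], [0, 0, 0], [0, 0, 0], [0, 0, 0], [0, 0, 0], [0, 0, 0], [0, 0, 0], [0, 0, 0], [0, 0, 0], [0, 0, 0], [0, 0, 0], [0, 0, 0]]' --jaw '[0.75, 0.75, 0.75, 0.75, 0.75, 0.75, 0.75, 0.75, 0.75, 0.75, 0.75, 0.75, 0.75, 0.75, 0.75, 0.75, 0.75]'

```text
time_s: 12.05
tool_pos: [0.5578, 0.2554, 0.2298]
tool_rot: [-179.9, 0.0, 0.1]
force: [0.8, -0.4, -0.6]
grip_width: 0.0652
grasp_force: 0.0
```

send_rows --xyz '[[0, 0, 0.02], [0, 0, 0.011], [0, 0, 0], [0, 0, 0], [0, 0, 0], [0, 0, 0], [0, 0, 0], [0, 0, 0], [0, 0, 0]]' --rotation '[[0, 0, 0], [0, 0, 0], [0, 0, 0], [0, 0, 0], [0, 0, 0], [0, 0, 0], [0, 0, 0], [0, 0, 0], [0, 0, 0]]' --jaw '[0.75, 0.75, 0.75, 0, 0, 0, 0, 0, 0]'

```text
time_s: 12.95
tool_pos: [0.5578, 0.2535, 0.2008]
tool_rot: [-180.0, -0.0, -0.0]
force: [-0.2, -0.4, 1.0]
grip_width: 0.0273
grasp_force: 18.6
```

send_rows --xyz '[[0, 0, -0.02], [0, 0, -0.04], [0, 0, -0.04], [0, 0, -0.04], [-0.0088, 0.0404, 0], [-0.0088, 0.0404, 0], [-0.0088, 0.0404, 0], [-0.0088, 0.0404, 0], [-0.0088, 0.0404, 0], [-0.0088, 0.0404, 0], [-0.0088, 0.0404, 0], [-0.0088, 0.0404, 0], [-0.0088, 0.0404, 0], [-0.0088, 0.0404, 0], [-0.0093, 0.0404, 0], [0, 0, 0], [0, 0, 0]]' --rotation '[[0, 0, 0], [0, 0, 0], [0, 0, 0], [0, 0, 0], [0, 0, 0], [0, 0, 0], [0, 0, 0], [0, 0, 0], [0, 0, 0], [0, 0, 0], [0, 0, 0], [0, 0, 0], [0, 0, 0], [0, 0, 0], [0, 0, 0], [0, 0, 0], [0, 0, 0]]' --jaw '[0, 0, 0, 0, 0, 0, 0, 0, 0, 0, 0, 0, 0, 0, 0, 0, 0]'

```text
time_s: 14.65
tool_pos: [0.46, -0.1917, 0.3406]
tool_rot: [-180.0, 0.0, -0.2]
force: [0.2, 1.5, 0.1]
grip_width: 0.0277
grasp_force: 18.6
```

```bash
cat > watch.py <<'E'
from h import *
# blob shift (px) of every pot and lid since the start, in the fixed views
import sys
for v in("top","scene"):
    c=cam(v); c0=dict(c,image=cv2.imread(f"pics/{v}0.png")); s=[]
    for n,X in ROUGH.items():
        X3=[*X,.045 if n[0]=="p" else .01]; a=blob_near(c0,n[4:],X3); b=blob_near(c,n[4:],X3)
        s.append(n+" "+("?" if a is None or b is None else str((b.mean(0)-a.mean(0)).round(1))+f"/{cv2.contourArea(b)/cv2.contourArea(a):.2f}"))
    print(v,"; ".join(s))
E
python3 watch.py
```

```text
top pot_yellow [-0.  0.]/1.00; pot_black ?; pot_green [-0.1  0.2]/1.01; pot_red ?; lid_yellow [ 0. -0.]/1.00; lid_black [ 1.1 -0.9]/0.24; lid_red [-0. -0.]/1.00; lid_green [ 0.1 -0. ]/0.98
scene pot_yellow [-0.  0.]/0.99; pot_black [ 0.2 -0.2]/1.01; pot_green [0.  0.1]/1.00; pot_red [-0.4  0.1]/0.96; lid_yellow [ 0. -0.]/0.99; lid_black [ 0.2 -0.2]/1.01; lid_red [ 0. -0.]/1.00; lid_green [0.  0.1]/1.00
```

Nothing has moved. I'll release the black stone, then fetch the green one.

send_rows --xyz '[[0, 0, 0.02], [0, 0, 0.04], [0, 0, 0.025], [0, 0, 0.011], [0, 0, 0], [0, 0, 0], [0, 0, 0], [0, 0, 0], [0, 0, 0], [0, 0, -0.02], [0, 0, -0.04], [0, 0, -0.036], [0.0092, -0.038, 0], [0.0092, -0.038, 0], [0.0092, -0.038, 0], [0.0092, -0.038, 0], [0.0092, -0.038, 0], [0.0092, -0.038, 0], [0.0092, -0.038, 0], [0.0092, -0.038, 0]]' --rotation '[[0, 0, 0], [0, 0, 0], [0, 0, 0], [0, 0, 0], [0, 0, 0], [0, 0, 0], [0, 0, 0], [0, 0, 0], [0, 0, 0], [0, 0, 0], [0, 0, 0], [0, 0, 0], [0, 0, 0], [0, 0, 0], [0, 0, 0], [0, 0, 0], [0, 0, 0], [0, 0, 0], [0, 0, 0], [0, 0, 0]]' --jaw '[0, 0, 0, 0, 0, 0, 0.6, 0.6, 0.6, 0.6, 0.75, 0.75, 0.75, 0.75, 0.75, 0.75, 0.75, 0.75, 0.75, 0.75]'

```text
time_s: 16.75
tool_pos: [0.5343, 0.1145, 0.3414]
tool_rot: [180.0, -0.1, -0.0]
force: [0.4, 0.5, 0.0]
grip_width: 0.0653
grasp_force: 0.0
```

send_rows --xyz '[[0.0092, -0.038, 0], [0.0092, -0.038, 0], [0, 0, 0.03], [0, 0, 0.04], [0, 0, 0.04], [0, 0, 0.02], [0, 0, 0.01], [0, 0, 0], [0, 0, 0], [0, 0, 0], [0, 0, 0], [0, 0, 0], [0, 0, 0], [0, 0, 0]]' --rotation '[[0, 0, 0], [0, 0, 0], [0, 0, 0], [0, 0, 0], [0, 0, 0], [0, 0, 0], [0, 0, 0], [0, 0, 0], [0, 0, 0], [0, 0, 0], [0, 0, 0], [0, 0, 0], [0, 0, 0], [0, 0, 0]]' --jaw '[0.75, 0.75, 0.75, 0.75, 0.75, 0.75, 0.75, 0.75, 0, 0, 0, 0, 0, 0]'

```text
time_s: 18.15
tool_pos: [0.5526, 0.1889, 0.2009]
tool_rot: [180.0, -0.0, -0.0]
force: [-0.5, 0.8, 1.0]
grip_width: 0.026
grasp_force: 19.7
```

send_rows --xyz '[[0, 0, -0.02], [0, 0, -0.04], [0, 0, -0.04], [0, 0, -0.04], [0.0032, 0.0378, 0], [0.0032, 0.0378, 0], [0.0032, 0.0378, 0], [0.0032, 0.0378, 0], [0.0032, 0.0378, 0], [0.0032, 0.0378, 0], [0.0032, 0.0378, 0], [0.0032, 0.0378, 0], [0.0032, 0.0378, 0], [0.0032, 0.0378, 0], [0.0032, 0.0378, 0], [0, 0, 0], [0, 0, 0]]' --rotation '[[0, 0, 0], [0, 0, 0], [0, 0, 0], [0, 0, 0], [0, 0, 0], [0, 0, 0], [0, 0, 0], [0, 0, 0], [0, 0, 0], [0, 0, 0], [0, 0, 0], [0, 0, 0], [0, 0, 0], [0, 0, 0], [0, 0, 0], [0, 0, 0], [0, 0, 0]]' --jaw '[0, 0, 0, 0, 0, 0, 0, 0, 0, 0, 0, 0, 0, 0, 0, 0, 0]'

```text
time_s: 19.85
tool_pos: [0.5873, -0.2279, 0.3401]
tool_rot: [-180.0, 0.1, -0.2]
force: [0.4, 0.4, -0.9]
grip_width: 0.0261
grasp_force: 19.7
```

```bash
python3 watch.py
```

```text
top pot_yellow [-0. -0.]/1.00; pot_black [-0.1 -0.5]/1.03; pot_green [-0.7  9.6]/0.20; pot_red ?; lid_yellow [0. 0.]/1.00; lid_black ?; lid_red [-0.  0.]/1.00; lid_green ?
scene pot_yellow [-0.  0.]/0.99; pot_black [-0.3  0.4]/1.03; pot_green [-0.1  0.1]/1.00; pot_red [-0.2 -0.1]/1.01; lid_yellow [ 0. -0.]/0.99; lid_black [-0.  -0.1]/1.01; lid_red [0. 0.]/1.00; lid_green [-0.1  0.1]/1.00
```

send_rows --xyz '[[0, 0, 0.02], [0, 0, 0.04], [0, 0, 0.025], [0, 0, 0.011], [0, 0, 0], [0, 0, 0], [0, 0, 0], [0, 0, 0], [0, 0, 0], [0, 0, -0.02], [0, 0, -0.04], [0, 0, -0.036], [-0.0091, -0.0394, 0], [-0.0091, -0.0394, 0], [-0.0091, -0.0394, 0], [-0.0091, -0.0394, 0], [-0.0091, -0.0394, 0], [-0.0091, -0.0394, 0], [-0.0091, -0.0394, 0], [-0.0091, -0.0394, 0]]' --rotation '[[0, 0, 0], [0, 0, 0], [0, 0, 0], [0, 0, 0], [0, 0, 0], [0, 0, 0], [0, 0, 0], [0, 0, 0], [0, 0, 0], [0, 0, 0], [0, 0, 0], [0, 0, 0], [0, 0, 0], [0, 0, 0], [0, 0, 0], [0, 0, 0], [0, 0, 0], [0, 0, 0], [0, 0, 0], [0, 0, 0]]' --jaw '[0, 0, 0, 0, 0, 0, 0.6, 0.6, 0.6, 0.6, 0.75, 0.75, 0.75, 0.75, 0.75, 0.75, 0.75, 0.75, 0.75, 0.75]'

```text
time_s: 21.95
tool_pos: [0.5143, 0.0901, 0.3414]
tool_rot: [180.0, -0.1, -0.0]
force: [0.3, 0.5, 0.3]
grip_width: 0.0655
grasp_force: 0.0
```

send_rows --xyz '[[-0.0091, -0.0394, 0], [-0.0091, -0.0394, 0], [-0.0091, -0.0394, 0], [-0.0091, -0.0394, 0], [-0.0091, -0.0394, 0], [-0.0091, -0.0394, 0], [0, 0, 0], [0, 0, 0]]' --rotation '[[0, 0, 0], [0, 0, 0], [0, 0, 0], [0, 0, 0], [0, 0, 0], [0, 0, 0], [0, 0, 0], [0, 0, 0]]' --jaw '[0.75, 0.75, 0.75, 0.75, 0.75, 0.75, 0.75, 0.75]'

```text
time_s: 22.75
tool_pos: [0.4597, 0.3259, 0.341]
tool_rot: [-180.0, -0.0, 0.1]
force: [-0.3, -0.4, -0.4]
grip_width: 0.0651
grasp_force: 0.0
```

```bash
python3 look.py w7; python3 - <<'E'
from h import *
c=dict(np.load("w7.npz")); 
for k in blobs(c,"yellow",100): print(k.mean(0).round(),np.ptp(k,axis=0),cv2.minAreaRect(ray(c,k,.036).astype(np.float32)*1000))
E
```

```text
tcp [0.4597 0.3259 0.341 ] [-1.7999e+02 -2.0000e-02  1.5000e-01] w 0.0651 f 0.0 t 22.8
[377. 359.] [334  19] ((280.7806701660156, 214.89903259277344), (26.037273406982422, 376.0744934082031), 0.20827250182628632)
[411. 308.] [19 53] ((343.75799560546875, 188.5086669921875), (66.70960235595703, 18.506792068481445), 10.969927787780762)
[150. 306.] [17 52] ((343.0493469238281, 460.8528747558594), (14.92382526397705, 64.66033935546875), 77.90338897705078)
[534. 218.] [65 81] ((436.1429138183594, 86.97755432128906), (92.83134460449219, 60.156612396240234), 15.064597129821777)
[279. 153.] [29 38] ((505.0105895996094, 326.6452941894531), (25.815425872802734, 34.10297393798828), 85.91696166992188)
[553.  66.] [16 66] ((575.6557006835938, 100.09677124023438), (52.0584716796875, 12.972373962402344), 15.064592361450195)
```

View pics/w7.png

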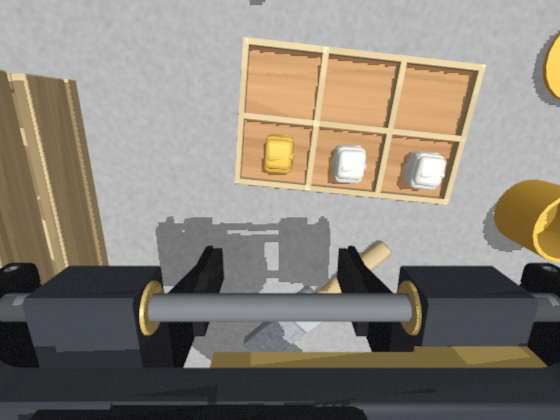

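The yellow stone is clean in view at (279,153); I'll pick it, then look at the yellow pot.

send_rows --xyz '[[0.022, 0, 0.01], [0.0235, -0.001, 0.03], [0, 0, 0.04], [0, 0, 0.036], [0, 0, 0.018], [0, 0, 0.007], [0, 0, 0], [0, 0, 0], [0, 0, 0], [0, 0, 0], [0, 0, 0], [0, 0, 0], [0, 0, 0], [0, 0, -0.02], [0, 0, -0.04], [0, 0, -0.04], [0, 0, -0.04]]' --rotation '[[0, 0, 0], [0, 0, 0], [0, 0, 0], [0, 0, 0], [0, 0, 0], [0, 0, 0], [0, 0, 0], [0, 0, 0], [0, 0, 0], [0, 0, 0], [0, 0, 0], [0, 0, 0], [0, 0, 0], [0, 0, 0], [0, 0, 0], [0, 0, 0], [0, 0, 0]]' --jaw '[0.75, 0.75, 0.75, 0.75, 0.75, 0.75, 0.75, 0, 0, 0, 0, 0, 0, 0, 0, 0, 0]'

```text
time_s: 24.5
tool_pos: [0.5055, 0.3258, 0.3409]
tool_rot: [180.0, 0.0, 0.0]
force: [1.1, -0.0, -0.5]
grip_width: 0.0263
grasp_force: 19.5
```

send_rows --xyz '[[-0.0104, 0.0373, 0], [-0.0104, 0.0373, 0], [-0.0104, 0.0373, 0], [-0.0104, 0.0373, 0], [-0.0104, 0.0373, 0], [-0.0104, 0.0373, 0], [-0.0104, 0.0373, 0], [0, 0, 0], [0, 0, 0]]' --rotation '[[0, 0, 0], [0, 0, 0], [0, 0, 0], [0, 0, 0], [0, 0, 0], [0, 0, 0], [0, 0, 0], [0, 0, 0], [0, 0, 0]]' --jaw '[0, 0, 0, 0, 0, 0, 0, 0, 0]'

```text
time_s: 25.4
tool_pos: [0.4328, 0.0642, 0.3398]
tool_rot: [180.0, -0.0, -0.1]
force: [0.4, 0.1, -1.1]
grip_width: 0.026
grasp_force: 19.5
```

```bash
python3 look.py w8 pot_yellow lid_black lid_yellow lid_red; python3 watch.py
```

```text
tcp [0.4328 0.0642 0.3398] [ 1.7997e+02 -3.0000e-02 -1.4000e-01] w 0.0260 f 19.5 t 25.4
pot_yellow [379.  65.] corr y 65.0 res 2.9
lid_black [457.8 -54.5] corr y -56.1 res 0.6
lid_yellow none
lid_red none
top pot_yellow ?; pot_black [-0. -0.]/0.99; pot_green [0. 0.]/1.00; pot_red [-0.2 -0.2]/1.01; lid_yellow [ 0. -0.]/1.00; lid_black [1.9 0.8]/0.64; lid_red [-0.  0.]/1.00; lid_green [-0.  0.]/1.00
scene pot_yellow [0.1 0. ]/0.99; pot_black [ 0. -0.]/0.98; pot_green [-0.1 -0.1]/1.00; pot_red [-0. -0.]/0.99; lid_yellow [0. 0.]/0.98; lid_black [0.1 0.1]/0.97; lid_red [ 0. -0.]/1.00; lid_green [-0.1 -0.1]/1.00
```

View pics/w8.png

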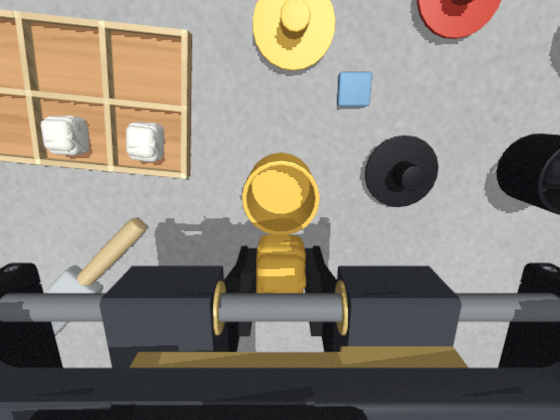

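The yellow rim sits around pixel (281,198), just above the held yellow stone (281,262), so their masks merge. I'll fit only the rim rows.

```bash
python3 - <<'E'
from h import *
c=dict(np.load("w8.npz")); k=blob_near(c,"yellow",[.44,.065,.05],80,500)
for a,b in((190,230),(195,228),(200,231)):
    P=ray(c,k[(k[:,1]>a)&(k[:,1]<b)],.056); s=least_squares(lambda q:np.hypot(*(P-q).T)-.034,[.44,.065],loss="soft_l1",f_scale=.001)
    print(s.x*1000,len(P),np.abs(s.fun).mean()*1000)
E
```

```text
[443.42500123  63.49255239] 84 0.6013032596273788
[443.61860709  63.50691808] 66 0.534475877451395
[443.41628941  63.49074523] 67 0.44381298640897765
```

send_rows --xyz '[[0.0097, 0.0007, 0.02], [0, 0, 0.04], [0, 0, 0.025], [0, 0, 0.011], [0, 0, 0], [0, 0, 0], [0, 0, 0], [0, 0, 0], [0, 0, 0], [0, 0, -0.02], [0, 0, -0.04], [0, 0, -0.036], [0.036, 0.003, 0], [0.036, 0.003, 0], [0.036, 0.003, 0], [0.0355, 0.0025, 0], [0, 0, 0], [0, 0, 0]]' --rotation '[[0, 0, 0], [0, 0, 0], [0, 0, 0], [0, 0, 0], [0, 0, 0], [0, 0, 0], [0, 0, 0], [0, 0, 0], [0, 0, 0], [0, 0, 0], [0, 0, 0], [0, 0, 0], [0, 0, 0], [0, 0, 0], [0, 0, 0], [0, 0, 0], [0, 0, 0], [0, 0, 0]]' --jaw '[0, 0, 0, 0, 0, 0, 0.6, 0.6, 0.6, 0.6, 0.6, 0.6, 0.6, 0.6, 0.6, 0.6, 0.6, 0.6]'

```text
time_s: 27.35
tool_pos: [0.5863, 0.0525, 0.3393]
tool_rot: [-179.9, 0.1, -0.0]
force: [-1.0, -0.2, -0.1]
grip_width: 0.0525
grasp_force: 0.0
```

```bash
python3 look.py w9 lid_yellow; python3 watch.py
```

```text
tcp [0.5863 0.0525 0.3393] [-1.7994e+02  8.0000e-02 -2.0000e-02] w 0.0525 f 0.0 t 27.4
lid_yellow [587.6  51.8] corr y 51.8 res 0.6
top pot_yellow ?; pot_black [-0.3  0.8]/0.93; pot_green [-0.  0.]/1.00; pot_red [-0.2 -0.2]/1.01; lid_yellow ?; lid_black ?; lid_red [ 0.1 -0.1]/1.00; lid_green [0.1 0.1]/1.00
scene pot_yellow [-0.1  0.1]/0.99; pot_black [ 11.9 -11.4]/2.75; pot_green [-0.1 -0.1]/1.00; pot_red [-5.2 -3.4]/0.37; lid_yellow [ 0.1 -0.1]/0.99; lid_black [2. 3.]/0.94; lid_red [0. 0.]/1.00; lid_green [-0.1 -0.1]/1.00
```

send_rows --xyz '[[0, 0.0007, 0.03], [0, 0, 0.04], [0, 0, 0.04], [0, 0, 0.02], [0, 0, 0.008], [0, 0, 0], [0, 0, 0], [0, 0, 0], [0, 0, 0], [0, 0, 0], [0, 0, 0], [0, 0, 0], [0, 0, -0.02], [0, 0, -0.04], [0, 0, -0.04], [0, 0, -0.02], [0, 0, 0], [0, 0, 0]]' --rotation '[[0, 0, 0], [0, 0, 0], [0, 0, 0], [0, 0, 0], [0, 0, 0], [0, 0, 0], [0, 0, 0], [0, 0, 0], [0, 0, 0], [0, 0, 0], [0, 0, 0], [0, 0, 0], [0, 0, 0], [0, 0, 0], [0, 0, 0], [0, 0, 0], [0, 0, 0], [0, 0, 0]]' --jaw '[0.6, 0.6, 0.6, 0.6, 0.6, 0.6, 0, 0, 0, 0, 0, 0, 0, 0, 0, 0, 0, 0]' --newtons 30

```text
time_s: 29.3
tool_pos: [0.5859, 0.0517, 0.3211]
tool_rot: [180.0, 0.0, -0.0]
force: [0.1, -0.6, -0.6]
grip_width: 0.0233
grasp_force: 30.0
```

```bash
python3 look.py w10
```

```text
tcp [0.5859 0.0517 0.3211] [ 1.7997e+02  3.0000e-02 -2.0000e-02] w 0.0233 f 30.0 t 29.3
```

View pics/w10.png

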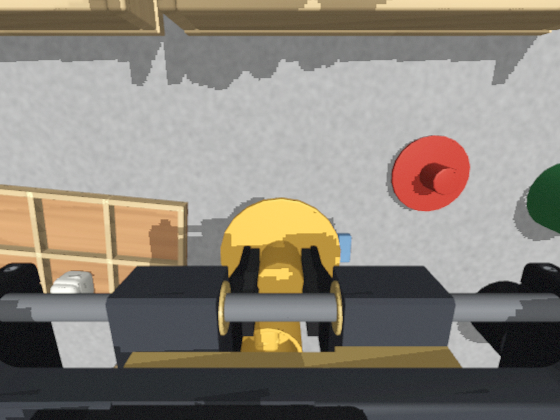

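The yellow lid is held with its disc centred near (281,250); its visible upper arc gives its offset from the tool.

```bash
cat > held.py <<'E'
from h import *
import sys
# held lid: disc centre relative to the TCP, from the visible upper arc; args: tag colour z_of_TCP_at_grasp
def disc(tag,col,tcp,zg):
    c=dict(np.load(tag+".npz")); z=.013+tcp[2]-zg
    k=blob_near(c,col,[tcp[0]+.01,tcp[1],z],80,500); 
    for b in(245,255):
        Q=k[k[:,1]<b]; P=ray(c,Q,z); s=least_squares(lambda q:np.hypot(*(P-q).T)-.036,tcp[:2],loss="soft_l1",f_scale=.001)
        print("held minus tcp mm",((s.x-tcp[:2])*1e3).round(2),"mean res %.2f"%(np.abs(s.fun).mean()*1e3),len(P))
if __name__=="__main__":
    disc(sys.argv[1],sys.argv[2],env.get_obs()["tool_pos"],float(sys.argv[3]))
E
python3 held.py w10 yellow 0.2008; python3 watch.py
```

```text
held minus tcp mm [-0.27 -0.45] mean res 0.32 145
held minus tcp mm [-0.56 -0.45] mean res 4.99 225
top pot_yellow ?; pot_black [-0.5  1.2]/0.92; pot_green [ 0.1 -0.1]/1.00; pot_red [-0.2 -0.2]/1.01; lid_yellow ?; lid_black ?; lid_red [0.1 0. ]/0.99; lid_green [0.1 0.1]/1.00
scene pot_yellow [-0.2  0.3]/0.99; pot_black [12.  -4.5]/2.55; pot_green [-0.1  0.1]/1.00; pot_red [-4.7 -0.7]/0.49; lid_yellow [ -5.1 -32.7]/0.55; lid_black [-0.2  9.9]/0.77; lid_red [ 0. -0.]/1.00; lid_green [-0.1  0.1]/1.00
```

send_rows --xyz '[[-0.02, -0.0023, 0], [-0.04, -0.003, 0], [-0.04, -0.004, 0], [-0.03, -0.003, 0], [-0.013, 0, 0], [0, 0, 0], [0, 0, 0.02], [0, 0, 0.025], [0, 0, 0.012], [0, 0, 0], [0, 0, 0.003], [0, 0, 0.003], [0, 0, 0.003], [0, 0, 0]]' --rotation '[[0, 0, 0], [0, 0, 0], [0, 0, 0], [0, 0, 0], [0, 0, 0], [0, 0, 0], [0, 0, 0], [0, 0, 0], [0, 0, 0], [0, 0, 0], [0, 0, 0], [0, 0, 0], [0, 0, 0], [0, 0, 0]]' --jaw '[0, 0, 0, 0, 0, 0, 0, 0, 0, 0, 0, 0, 0, 0]'

```text
time_s: 30.85
tool_pos: [0.4432, 0.0642, 0.2558]
tool_rot: [180.0, -0.0, -0.0]
force: [0.3, 0.3, -0.9]
grip_width: 0.0234
grasp_force: 30.0
```

```bash
python3 look.py w11; python3 -c "
from h import *
print(env.get_obs()['force'],env.get_obs()['wrist_torque'])"
```

```text
tcp [0.4432 0.0642 0.2558] [ 1.7999e+02 -1.0000e-02 -1.0000e-02] w 0.0234 f 30.0 t 30.9
[ 0.05117224  0.64777363 -1.44913907] [ 0.00404776 -0.00233847 -0.02171975]
```

View pics/w11.png

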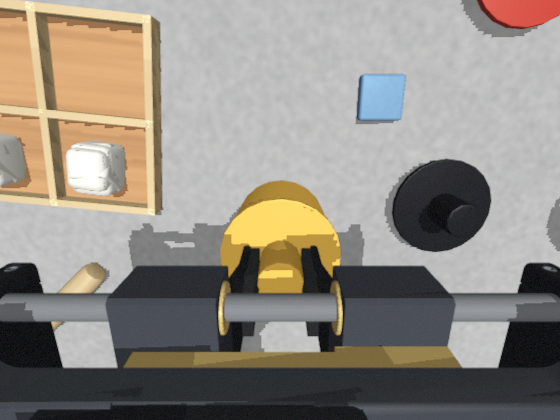

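The lid is over the yellow pot at (281,240), centred on it, and there is no contact force. I'll push it down.

send_rows --xyz '[[0, 0, 0.003], [0, 0, 0.002], [0, 0, 0.002], [0, 0, 0], [0, 0, 0]]' --rotation '[[0, 0, 0], [0, 0, 0], [0, 0, 0], [0, 0, 0], [0, 0, 0]]' --jaw '[0, 0, 0, 0, 0]'

```text
time_s: 31.4
tool_pos: [0.4435, 0.0643, 0.2502]
tool_rot: [179.9, 0.0, -0.0]
force: [-5.1, -1.4, 13.5]
grip_width: 0.0231
grasp_force: 30.0
```

send_rows --xyz '[[0, 0, 0.001], [0, 0, 0.001], [0, 0, 0]]' --rotation '[[0, 0, 0], [0, 0, 0], [0, 0, 0]]' --jaw '[0, 0, 0]'

```text
time_s: 31.7
tool_pos: [0.4439, 0.0646, 0.2502]
tool_rot: [179.9, 0.0, -0.0]
force: [-11.8, -1.4, 32.6]
grip_width: 0.0229
grasp_force: 30.0
```

send_rows --xyz '[[0, 0, -0.001], [0, 0, 0], [0, 0, 0], [0, 0, 0], [0, 0, 0], [0, 0, -0.02], [0, 0, -0.03], [0, 0, 0], [0, 0, 0], [0, 0, 0], [0, 0, 0], [0, 0, 0], [0, 0, 0.015], [0, 0, 0.008], [0, 0, 0.002], [0, 0, 0.001], [0, 0, 0]]' --rotation '[[0, 0, 0], [0, 0, 0], [0, 0, 0], [0, 0, 0], [0, 0, 0], [0, 0, 0], [0, 0, 0], [0, 0, 0], [0, 0, 0], [0, 0, 0], [0, 0, 0], [0, 0, 0], [0, 0, 0], [0, 0, 0], [0, 0, 0], [0, 0, 0], [0, 0, 0]]' --jaw '[0, 0.6, 0.6, 0.6, 0.6, 0.6, 0.6, 0, 0, 0, 0, 0, 0, 0, 0, 0, 0]'

```text
time_s: 33.4
tool_pos: [0.4437, 0.0647, 0.2736]
tool_rot: [180.0, 0.0, 0.0]
force: [-6.7, -0.9, 17.3]
grip_width: 0.0003
grasp_force: 9.0
```

```bash
python3 look.py w12; python3 - <<'E'
from h import *
c=cam("scene"); cv2.imwrite("pics/s12.png",cv2.resize(c["image"][60:340,140:420],(800,800))[:600])
E
```

```text
tcp [0.4437 0.0647 0.2736] [1.7997e+02 2.0000e-02 1.0000e-02] w 0.0003 f 9.0 t 33.4
```

View pics/s12.png

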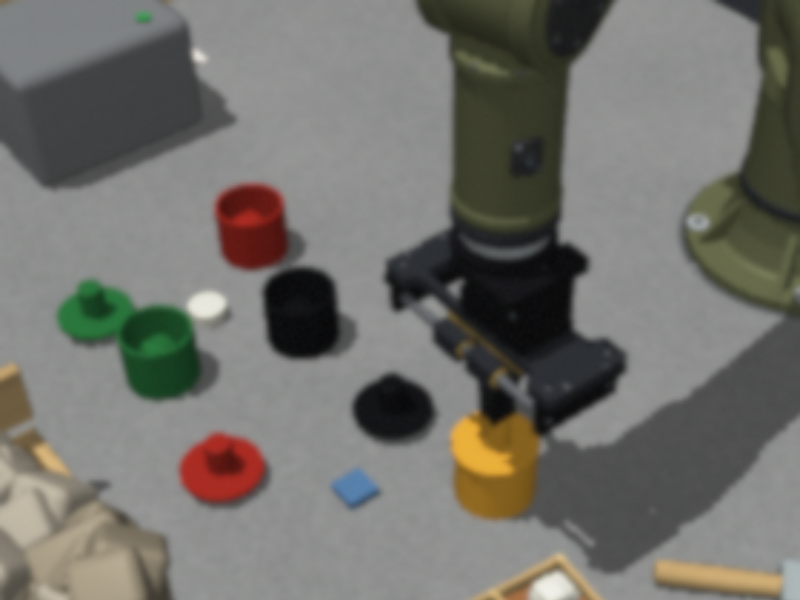

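The yellow lid sits level and flush (pressed tip height 91.6 mm against 91 mm expected). Next is the black lid.

send_rows --xyz '[[0, 0, -0.02], [0, 0, -0.046], [0.0044, 0.04, 0], [0.0044, 0.04, 0], [0.0045, 0.0404, 0], [0, 0, 0], [0, 0, 0]]' --rotation '[[0, 0, 0], [0, 0, 0], [0, 0, 0], [0, 0, 0], [0, 0, 0], [0, 0, 0], [0, 0, 0]]' --jaw '[0, 0, 0.6, 0.6, 0.6, 0.6, 0.6]'

```text
time_s: 34.2
tool_pos: [0.4563, -0.0569, 0.3372]
tool_rot: [-179.9, 0.1, -0.1]
force: [-0.3, 0.5, 0.6]
grip_width: 0.0328
grasp_force: 0.0
```

```bash
python3 look.py w13 lid_black pot_black; python3 watch.py
```

```text
tcp [ 0.4563 -0.0569  0.3372] [-1.7993e+02  6.0000e-02 -1.5000e-01] w 0.0328 f 0.0 t 34.2
lid_black [458.8 -56.3] corr y -56.3 res 0.8
pot_black [ 460.9 -188.9] corr y -190.7 res 0.8
top pot_yellow [-2.7 -0.4]/0.89; pot_black [ 6.  -0.5]/0.51; pot_green [0. 0.]/1.00; pot_red [-0.2 -0.2]/1.01; lid_yellow ?; lid_black ?; lid_red [0. 0.]/1.00; lid_green [0.1 0.1]/1.00
scene pot_yellow [ 0.  -1.4]/1.13; pot_black [ 0. -0.]/0.99; pot_green [-0.3 -0.1]/0.99; pot_red [-0. -0.]/1.00; lid_yellow ?; lid_black [ 0.4 -0.2]/1.01; lid_red [ 0. -0.]/1.00; lid_green [-0.3 -0.1]/0.99
```

send_rows --xyz '[[0.0007, 0, 0.03], [0, 0, 0.04], [0, 0, 0.04], [0, 0, 0.02], [0, 0, 0.0065], [0, 0, 0], [0, 0, 0], [0, 0, 0], [0, 0, 0], [0, 0, 0], [0, 0, 0], [0, 0, 0]]' --rotation '[[0, 0, 0], [0, 0, 0], [0, 0, 0], [0, 0, 0], [0, 0, 0], [0, 0, 0], [0, 0, 0], [0, 0, 0], [0, 0, 0], [0, 0, 0], [0, 0, 0], [0, 0, 0]]' --jaw '[0.6, 0.6, 0.6, 0.6, 0.6, 0.6, 0, 0, 0, 0, 0, 0]'

```text
time_s: 35.55
tool_pos: [0.4574, -0.0563, 0.2018]
tool_rot: [180.0, -0.0, -0.0]
force: [-0.9, -0.7, 4.2]
grip_width: 0.0229
grasp_force: 30.0
```

send_rows --xyz '[[0, 0, -0.02], [0, 0, -0.04], [0, 0, -0.04], [0, 0, -0.02], [0, 0, 0], [0, 0, 0]]' --rotation '[[0, 0, 0], [0, 0, 0], [0, 0, 0], [0, 0, 0], [0, 0, 0], [0, 0, 0]]' --jaw '[0, 0, 0, 0, 0, 0]'

```text
time_s: 36.15
tool_pos: [0.4569, -0.0563, 0.3208]
tool_rot: [180.0, 0.0, -0.0]
force: [-0.9, 1.1, -1.4]
grip_width: 0.0233
grasp_force: 30.0
```

```bash
python3 look.py w14 pot_black; python3 watch.py;  python3 held.py w14 black 0.2013
```

```text
tcp [ 0.4569 -0.0563  0.3208] [ 1.7997e+02  2.0000e-02 -2.0000e-02] w 0.0233 f 30.0 t 36.1
pot_black [ 460.9 -189. ] corr y -190.8 res 0.7
top pot_yellow [-2.6 -0.4]/0.89; pot_black [ 5.2 -0.1]/0.53; pot_green [ 0. -0.]/1.00; pot_red [-0.2 -0.2]/1.01; lid_yellow ?; lid_black ?; lid_red [-0. -0.]/1.00; lid_green [0.1 0.1]/1.00
scene pot_yellow [-0.  -1.5]/1.14; pot_black [ 0. -0.]/0.99; pot_green [0.  0.1]/1.00; pot_red [-0.1 -0. ]/0.99; lid_yellow ?; lid_black ?; lid_red [ 0. -0.]/1.00; lid_green [0.  0.1]/1.00
held minus tcp mm [-0.84 -0.51] mean res 0.33 147
held minus tcp mm [-0.87 -0.54] mean res 0.39 167
```

send_rows --xyz '[[0.0036, 0.02, 0], [0, 0.04, 0], [0, 0.04, 0], [0, 0.034, 0], [0, 0, 0], [0, 0, 0], [0, 0, 0.02], [0, 0, 0.025], [0, 0, 0.012], [0, 0, 0.004], [0, 0, 0.002], [0, 0, 0.002], [0, 0, 0], [0, 0, 0]]' --rotation '[[0, 0, 0], [0, 0, 0], [0, 0, 0], [0, 0, 0], [0, 0, 0], [0, 0, 0], [0, 0, 0], [0, 0, 0], [0, 0, 0], [0, 0, 0], [0, 0, 0], [0, 0, 0], [0, 0, 0], [0, 0, 0]]' --jaw '[0, 0, 0, 0, 0, 0, 0, 0, 0, 0, 0, 0, 0, 0]'

```text
time_s: 37.7
tool_pos: [0.461, -0.1903, 0.2569]
tool_rot: [180.0, -0.1, -0.0]
force: [0.2, 0.7, -0.3]
grip_width: 0.0232
grasp_force: 30.0
```

```bash
python3 look.py w15 >/dev/null;  python3 watch.py | tail -1; python3 -c "
from h import *
print(env.get_obs()['force'],env.get_obs()['tool_pos'],env.get_obs()['wrist_torque'])"
```

```text
scene pot_yellow [-0.1 -1.1]/1.11; pot_black [  4.4 -12.6]/1.63; pot_green [-0.3 -0.1]/1.00; pot_red [-3.1  3.2]/0.55; lid_yellow ?; lid_black ?; lid_red [0. 0.]/1.00; lid_green [-0.3 -0.1]/1.00
[ 0.57702434  0.6231397  -0.78227785] [ 0.46087504 -0.19030478  0.25664307] [-0.03864495  0.04033621 -0.01212557]
```

send_rows --xyz '[[0, 0, 0.003], [0, 0, 0.002], [0, 0, 0.002], [0, 0, 0], [0, 0, 0]]' --rotation '[[0, 0, 0], [0, 0, 0], [0, 0, 0], [0, 0, 0], [0, 0, 0]]' --jaw '[0, 0, 0, 0, 0]'

```text
time_s: 38.35
tool_pos: [0.4608, -0.1902, 0.2498]
tool_rot: [180.0, 0.0, -0.0]
force: [-2.3, 1.4, 6.1]
grip_width: 0.0235
grasp_force: 30.0
```

send_rows --xyz '[[0, 0, 0.001], [0, 0, 0]]' --rotation '[[0, 0, 0], [0, 0, 0]]' --jaw '[0, 0]'

```text
time_s: 38.55
tool_pos: [0.4609, -0.1902, 0.2498]
tool_rot: [180.0, 0.0, -0.0]
force: [-4.3, 1.7, 11.9]
grip_width: 0.0235
grasp_force: 30.0
```

send_rows --xyz '[[0, 0, 0], [0, 0, 0], [0, 0, 0], [0, 0, 0], [0, 0, -0.02], [0, 0, -0.03], [0, 0, 0], [0, 0, 0], [0, 0, 0], [0, 0, 0], [0, 0, 0], [0, 0, 0.015], [0, 0, 0.008], [0, 0, 0.002], [0, 0, 0.001], [0, 0, 0]]' --rotation '[[0, 0, 0], [0, 0, 0], [0, 0, 0], [0, 0, 0], [0, 0, 0], [0, 0, 0], [0, 0, 0], [0, 0, 0], [0, 0, 0], [0, 0, 0], [0, 0, 0], [0, 0, 0], [0, 0, 0], [0, 0, 0], [0, 0, 0], [0, 0, 0]]' --jaw '[0.6, 0.6, 0.6, 0.6, 0.6, 0.6, 0, 0, 0, 0, 0, 0, 0, 0, 0, 0]'

```text
time_s: 40.15
tool_pos: [0.461, -0.1904, 0.2736]
tool_rot: [179.9, 0.0, -0.0]
force: [-3.4, 0.2, 11.6]
grip_width: 0.0001
grasp_force: 5.4
```

send_rows --xyz '[[0, 0, -0.02], [0, 0, -0.046], [0.037, -0.026, 0], [0.037, -0.026, 0], [0.037, -0.026, 0], [0.0387, -0.025, 0], [0, 0, 0], [0, 0, 0]]' --rotation '[[0, 0, 0], [0, 0, 0], [0, 0, 0], [0, 0, 0], [0, 0, 0], [0, 0, 0], [0, 0, 0], [0, 0, 0]]' --jaw '[0, 0, 0.6, 0.6, 0.6, 0.6, 0.6, 0.6]'

```text
time_s: 40.95
tool_pos: [0.6108, -0.0862, 0.337]
tool_rot: [-179.9, 0.1, 0.1]
force: [-0.7, -0.6, 0.1]
grip_width: 0.0406
grasp_force: 0.0
```

```bash
python3 look.py w16 lid_red pot_green; python3 watch.py
```

```text
tcp [ 0.6108 -0.0862  0.337 ] [-1.7992e+02  1.2000e-01  1.3000e-01] w 0.0406 f 0.0 t 41.0
lid_red [612.8 -88.4] corr y -88.5 res 0.6
pot_green [ 589.5 -224.8] corr y -226.7 res 0.6
top pot_yellow [-0.5 -0.5]/1.13; pot_black ?; pot_green ?; pot_red [-0.1 -0.2]/1.01; lid_yellow ?; lid_black ?; lid_red [-3.8  7.6]/0.25; lid_green [0.1 0.1]/1.00
scene pot_yellow [-0.2 -1.5]/1.16; pot_black [-9.8 -0.4]/1.51; pot_green [-0.2  0.2]/0.96; pot_red [ 3.8 -2.6]/0.53; lid_yellow ?; lid_black ?; lid_red [ 0. -0.]/1.00; lid_green [-0.2  0.2]/0.96
```

send_rows --xyz '[[0.0005, 0.0005, 0.03], [0, 0, 0.04], [0, 0, 0.04], [0, 0, 0.02], [0, 0, 0.0065], [0, 0, 0], [0, 0, 0], [0, 0, 0], [0, 0, 0], [0, 0, 0], [0, 0, 0], [0, 0, 0]]' --rotation '[[0, 0, 0], [0, 0, 0], [0, 0, 0], [0, 0, 0], [0, 0, 0], [0, 0, 0], [0, 0, 0], [0, 0, 0], [0, 0, 0], [0, 0, 0], [0, 0, 0], [0, 0, 0]]' --jaw '[0.6, 0.6, 0.6, 0.6, 0.6, 0.6, 0, 0, 0, 0, 0, 0]'

```text
time_s: 42.3
tool_pos: [0.6112, -0.0878, 0.2023]
tool_rot: [180.0, -0.0, -0.0]
force: [-1.8, -1.1, 3.1]
grip_width: 0.0231
grasp_force: 30.0
```

send_rows --xyz '[[0, 0, -0.02], [0, 0, -0.04], [0, 0, -0.04], [0, 0, -0.02], [0, 0, 0], [0, 0, 0]]' --rotation '[[0, 0, 0], [0, 0, 0], [0, 0, 0], [0, 0, 0], [0, 0, 0], [0, 0, 0]]' --jaw '[0, 0, 0, 0, 0, 0]'

```text
time_s: 42.9
tool_pos: [0.6107, -0.0878, 0.3211]
tool_rot: [180.0, 0.0, -0.0]
force: [-1.0, 0.1, -1.7]
grip_width: 0.0232
grasp_force: 30.0
```

```bash
python3 look.py w17 pot_green; python3 watch.py;  python3 held.py w17 red 0.2013
```

```text
tcp [ 0.6107 -0.0878  0.3211] [ 1.7999e+02  4.0000e-02 -1.0000e-02] w 0.0232 f 30.0 t 42.9
pot_green [ 589.7 -225. ] corr y -226.8 res 1.1
top pot_yellow [-0.4 -0.5]/1.13; pot_black ?; pot_green ?; pot_red [-0.2 -0.2]/1.01; lid_yellow ?; lid_black ?; lid_red ?; lid_green [-0.  0.]/1.00
scene pot_yellow [-0.4 -1.7]/1.15; pot_black [-8.3  2.3]/1.37; pot_green [-3.7 -0.2]/0.71; pot_red [4.1 0.1]/0.57; lid_yellow ?; lid_black ?; lid_red [ -6.7 -33.9]/0.72; lid_green [-3.7 -0.2]/0.71
held minus tcp mm [-0.02 -0.38] mean res 0.31 147
held minus tcp mm [-0.26 -0.38] mean res 4.97 227
```

send_rows --xyz '[[-0.0229, 0.0297, 0], [-0.0229, 0.0297, 0], [-0.0229, 0.0297, 0], [-0.0229, 0.0297, 0], [-0.0229, 0.0297, 0], [-0.0229, 0.0297, 0], [-0.0229, 0.0297, 0], [-0.0231, 0.0297, 0], [0, 0, 0], [0, 0, 0.02], [0, 0, 0.025], [0, 0, 0.012], [0, 0, 0.004], [0, 0, 0.002], [0, 0, 0.002], [0, 0, 0], [0, 0, 0]]' --rotation '[[0, 0, 0], [0, 0, 0], [0, 0, 0], [0, 0, 0], [0, 0, 0], [0, 0, 0], [0, 0, 0], [0, 0, 0], [0, 0, 0], [0, 0, 0], [0, 0, 0], [0, 0, 0], [0, 0, 0], [0, 0, 0], [0, 0, 0], [0, 0, 0], [0, 0, 0]]' --jaw '[0, 0, 0, 0, 0, 0, 0, 0, 0, 0, 0, 0, 0, 0, 0, 0, 0]'

```text
time_s: 44.75
tool_pos: [0.4278, -0.3254, 0.2574]
tool_rot: [179.9, -0.1, -0.0]
force: [0.6, 0.4, -0.7]
grip_width: 0.0228
grasp_force: 30.0
```

```bash
python3 look.py w18; python3 watch.py; python3 held.py w18 red 0.2013
```

```text
tcp [ 0.4278 -0.3254  0.2574] [ 1.7995e+02 -5.0000e-02 -1.0000e-02] w 0.0228 f 30.0 t 44.8
top pot_yellow [-0.8 -0.5]/1.12; pot_black [-2.4  2.7]/0.58; pot_green [-0.  0.]/1.00; pot_red ?; lid_yellow ?; lid_black ?; lid_red ?; lid_green [-0.  0.]/1.00
scene pot_yellow [-0.2 -1.2]/1.12; pot_black [-0.  -1.8]/1.17; pot_green [0. 0.]/1.00; pot_red [-0.6 -3.9]/1.10; lid_yellow ?; lid_black ?; lid_red ?; lid_green [0. 0.]/1.00
held minus tcp mm [ 7.55 -0.53] mean res 2.64 164
held minus tcp mm [ 8.19 -0.53] mean res 6.35 244
```

View pics/w18.png

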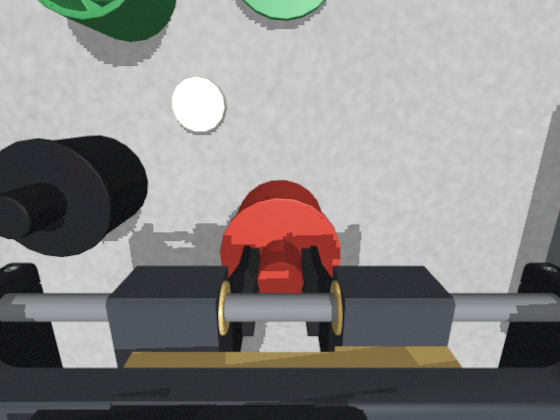

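The red lid is centred over the red pot (281,240), and the black pot on the left is closed level. I'll seat the lid and press it.

send_rows --xyz '[[0, 0, 0.003], [0, 0, 0.002], [0, 0, 0.002], [0, 0, 0.001], [0, 0, 0], [0, 0, 0]]' --rotation '[[0, 0, 0], [0, 0, 0], [0, 0, 0], [0, 0, 0], [0, 0, 0], [0, 0, 0]]' --jaw '[0, 0, 0, 0, 0, 0]'

```text
time_s: 45.5
tool_pos: [0.4276, -0.3253, 0.2503]
tool_rot: [180.0, 0.0, -0.0]
force: [-5.2, 2.6, 11.5]
grip_width: 0.023
grasp_force: 30.0
```

send_rows --xyz '[[0, 0, 0], [0, 0, 0], [0, 0, 0], [0, 0, 0], [0, 0, -0.02], [0, 0, -0.03], [0, 0, 0], [0, 0, 0], [0, 0, 0], [0, 0, 0], [0, 0, 0], [0, 0, 0.015], [0, 0, 0.008], [0, 0, 0.002], [0, 0, 0.001], [0, 0, 0]]' --rotation '[[0, 0, 0], [0, 0, 0], [0, 0, 0], [0, 0, 0], [0, 0, 0], [0, 0, 0], [0, 0, 0], [0, 0, 0], [0, 0, 0], [0, 0, 0], [0, 0, 0], [0, 0, 0], [0, 0, 0], [0, 0, 0], [0, 0, 0], [0, 0, 0]]' --jaw '[0.6, 0.6, 0.6, 0.6, 0.6, 0.6, 0, 0, 0, 0, 0, 0, 0, 0, 0, 0]'

```text
time_s: 47.1
tool_pos: [0.4275, -0.3258, 0.2736]
tool_rot: [179.9, 0.0, -0.0]
force: [-3.1, 1.2, 10.2]
grip_width: 0.0005
grasp_force: 5.3
```

send_rows --xyz '[[0, 0, -0.02], [0, 0, -0.046], [0.035, 0, 0], [0.035, 0, 0], [0.035, 0, 0], [0.035, 0.001, 0], [0.033, 0.0005, 0], [0, 0, 0], [0, 0, 0]]' --rotation '[[0, 0, 0], [0, 0, 0], [0, 0, 0], [0, 0, 0], [0, 0, 0], [0, 0, 0], [0, 0, 0], [0, 0, 0], [0, 0, 0]]' --jaw '[0, 0, 0.6, 0.6, 0.6, 0.6, 0.6, 0.6, 0.6]'

```text
time_s: 48.0
tool_pos: [0.6007, -0.3263, 0.3368]
tool_rot: [-179.9, 0.1, 0.1]
force: [-1.1, 1.2, -0.5]
grip_width: 0.0475
grasp_force: 0.0
```

```bash
python3 look.py w19 lid_green pot_green; python3 watch.py
```

```text
tcp [ 0.6007 -0.3263  0.3368] [-1.799e+02  1.400e-01  6.000e-02] w 0.0475 f 0.0 t 48.0
lid_green [ 602.8 -328.2] corr y -328.2 res 0.5
pot_green [ 589.6 -227.4] corr y -226.1 res 0.6
top pot_yellow [-0.7 -0.4]/1.12; pot_black [-1.   1.5]/0.77; pot_green [-0.1 -0.1]/0.99; pot_red [ 0.7 -0.6]/1.14; lid_yellow ?; lid_black ?; lid_red ?; lid_green [-0.   8.1]/0.32
scene pot_yellow [-0.2 -1.2]/1.12; pot_black [-0.1 -1.8]/1.20; pot_green [-0.1 -0.1]/1.01; pot_red [-0.1 -1.9]/1.16; lid_yellow ?; lid_black ?; lid_red ?; lid_green [-0.1 -0.1]/1.01
```

send_rows --xyz '[[0.0005, 0.0008, 0.03], [0, 0, 0.04], [0, 0, 0.04], [0, 0, 0.02], [0, 0, 0.0065], [0, 0, 0], [0, 0, 0], [0, 0, 0], [0, 0, 0], [0, 0, 0], [0, 0, 0], [0, 0, 0]]' --rotation '[[0, 0, 0], [0, 0, 0], [0, 0, 0], [0, 0, 0], [0, 0, 0], [0, 0, 0], [0, 0, 0], [0, 0, 0], [0, 0, 0], [0, 0, 0], [0, 0, 0], [0, 0, 0]]' --jaw '[0.6, 0.6, 0.6, 0.6, 0.6, 0.6, 0, 0, 0, 0, 0, 0]'

```text
time_s: 49.35
tool_pos: [0.6012, -0.3278, 0.203]
tool_rot: [180.0, -0.0, -0.0]
force: [-1.0, -0.4, 4.9]
grip_width: 0.0234
grasp_force: 30.0
```

send_rows --xyz '[[0, 0, -0.02], [0, 0, -0.04], [0, 0, -0.04], [0, 0, -0.02], [0, 0, 0], [0, 0, 0]]' --rotation '[[0, 0, 0], [0, 0, 0], [0, 0, 0], [0, 0, 0], [0, 0, 0], [0, 0, 0]]' --jaw '[0, 0, 0, 0, 0, 0]'

```text
time_s: 49.95
tool_pos: [0.6008, -0.3276, 0.3216]
tool_rot: [-180.0, 0.0, -0.0]
force: [-0.8, 0.5, -0.7]
grip_width: 0.0231
grasp_force: 30.0
```

```bash
python3 look.py w20 pot_green; python3 watch.py;  python3 held.py w20 green 0.2013
```

```text
tcp [ 0.6008 -0.3276  0.3216] [-1.8e+02  4.0e-02 -1.0e-02] w 0.0231 f 30.0 t 50.0
pot_green [ 589.5 -227.4] corr y -226.1 res 0.6
top pot_yellow [-0.7 -0.4]/1.12; pot_black [-1.   1.7]/0.74; pot_green [-0.1  0. ]/0.99; pot_red [ 0.8 -0.6]/1.13; lid_yellow ?; lid_black ?; lid_red ?; lid_green [-42.1   3.9]/0.96
scene pot_yellow [-0.2 -1.2]/1.12; pot_black [-0. -2.]/1.20; pot_green [8.7 4.9]/0.67; pot_red [-0.2 -1.9]/1.16; lid_yellow ?; lid_black ?; lid_red ?; lid_green [8.7 4.9]/0.67
held minus tcp mm [-0.08 -0.45] mean res 0.33 147
held minus tcp mm [-0.32 -0.44] mean res 4.99 227
```

send_rows --xyz '[[-0.0126, -0.02, 0], [0, -0.04, 0], [0, -0.03, 0], [0, -0.0112, 0], [0, 0, 0], [0, 0, 0.02], [0, 0, 0.025], [0, 0, 0.012], [0, 0, 0.004], [0, 0, 0.002], [0, 0, 0.002], [0, 0, 0], [0, 0, 0]]' --rotation '[[0, 0, 0], [0, 0, 0], [0, 0, 0], [0, 0, 0], [0, 0, 0], [0, 0, 0], [0, 0, 0], [0, 0, 0], [0, 0, 0], [0, 0, 0], [0, 0, 0], [0, 0, 0], [0, 0, 0]]' --jaw '[0, 0, 0, 0, 0, 0, 0, 0, 0, 0, 0, 0, 0]'

```text
time_s: 51.4
tool_pos: [0.5887, -0.2265, 0.2581]
tool_rot: [180.0, -0.1, -0.0]
force: [-0.2, 0.8, -0.9]
grip_width: 0.0231
grasp_force: 30.0
```

```bash
python3 watch.py | tail -1
```

```text
scene pot_yellow [-0.3 -1.4]/1.11; pot_black [-0.3 -1.4]/1.16; pot_green [7.9 2.5]/0.70; pot_red [-0.3 -1.7]/1.14; lid_yellow ?; lid_black ?; lid_red ?; lid_green [7.9 2.5]/0.70
```

send_rows --xyz '[[0, 0, 0.003], [0, 0, 0.002], [0, 0, 0.002], [0, 0, 0.001], [0, 0, 0], [0, 0, 0]]' --rotation '[[0, 0, 0], [0, 0, 0], [0, 0, 0], [0, 0, 0], [0, 0, 0], [0, 0, 0]]' --jaw '[0, 0, 0, 0, 0, 0]'

```text
time_s: 52.1
tool_pos: [0.5885, -0.2263, 0.2509]
tool_rot: [180.0, 0.0, -0.0]
force: [-3.4, 0.9, 9.6]
grip_width: 0.0235
grasp_force: 30.0
```

send_rows --xyz '[[0, 0, 0], [0, 0, 0], [0, 0, 0], [0, 0, 0], [0, 0, -0.02], [0, 0, -0.03], [0, 0, 0], [0, 0, 0], [0, 0, 0], [0, 0, 0], [0, 0, 0], [0, 0, 0.015], [0, 0, 0.008], [0, 0, 0.002], [0, 0, 0.001], [0, 0, 0]]' --rotation '[[0, 0, 0], [0, 0, 0], [0, 0, 0], [0, 0, 0], [0, 0, 0], [0, 0, 0], [0, 0, 0], [0, 0, 0], [0, 0, 0], [0, 0, 0], [0, 0, 0], [0, 0, 0], [0, 0, 0], [0, 0, 0], [0, 0, 0], [0, 0, 0]]' --jaw '[0.6, 0.6, 0.6, 0.6, 0.6, 0.6, 0, 0, 0, 0, 0, 0, 0, 0, 0, 0]'

```text
time_s: 53.7
tool_pos: [0.5884, -0.2265, 0.2737]
tool_rot: [180.0, 0.0, -0.0]
force: [-1.4, 0.6, 6.6]
grip_width: 0.0005
grasp_force: 3.6
```

send_rows --xyz '[[0, 0, -0.02], [0, 0, -0.04], [0, 0, -0.04], [-0.02, 0.03, -0.02], [-0.02, 0.035, 0], [-0.02, 0.035, 0], [-0.02, 0.035, 0], [-0.02, 0.035, 0], [-0.02, 0.035, 0], [-0.02, 0.035, 0], [-0.02, 0.035, 0], [-0.02, 0.035, 0], [0, 0, 0], [0, 0, 0]]' --rotation '[[0, 0, 0], [0, 0, 0], [0, 0, 0], [0, 0, 0], [0, 0, 0], [0, 0, 0], [0, 0, 0], [0, 0, 0], [0, 0, 0], [0, 0, 0], [0, 0, 0], [0, 0, 0], [0, 0, 0], [0, 0, 0]]' --jaw '[0, 0, 0, 0, 0, 0, 0, 0, 0, 0, 0, 0, 0, 0]'

```text
time_s: 55.1
tool_pos: [0.4072, -0.5375, 0.3916]
tool_rot: [-179.9, 0.1, -0.2]
force: [0.3, 0.8, -0.4]
grip_width: 0.0004
grasp_force: 0.0
```

```bash
python3 - <<'E'
from h import *
a=cam("scene")["image"][60:340,140:420]; b=cam("top")["image"][110:290,100:470]
cv2.imwrite("pics/fin.png",np.hstack([cv2.resize(a,(400,400),interpolation=cv2.INTER_CUBIC),cv2.copyMakeBorder(cv2.resize(b,(400,195)),0,205,0,0,cv2.BORDER_CONSTANT)]))
E
```

```text
(no output)
```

View pics/fin.png

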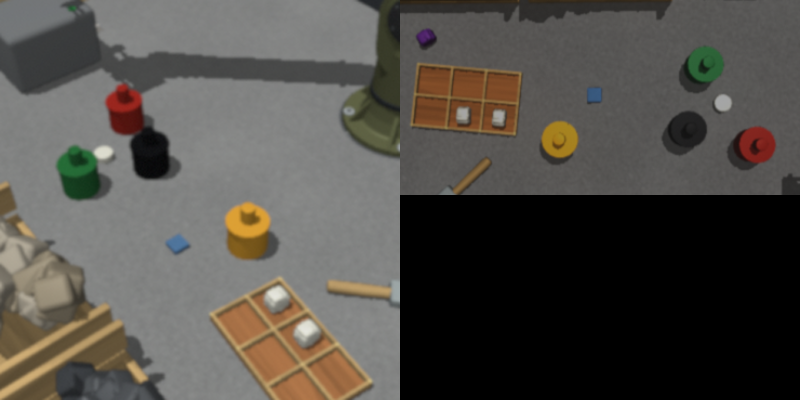

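All four pots are closed level with lids of their own colour. Only the two white stones are left in the tray, and the puck, tile, brush and purple block are where they were.

```bash
python3 -c "
from cell import env
print(env.sign_off())"
```

```text
the job is handed in; nothing more can be done
None
```

The job is handed in at about 55 s of robot time: each of the four pots holds the stone of its own colour under its matching lid, pressed level and flush.

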